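# Unload the vacuum chamber and line up the test tiles

## Robot

A 7-joint arm with a two-finger parallel gripper is mounted at the origin on the work surface. World frame = base frame: x ahead of the robot, y to its left, z up, the work surface at z = 0. Lengths are in m, angles in rad, forces in N, time in s.
With the tool pointing down it reaches from about 0.4 to 0.875 m from the base axis. Payload 19.3 kg.
Tool frame: the origin (TCP) lies at the very end of the fingers, on their centre line; the grasp point (between the pads) lies 19 mm behind it (env.pinch_z is the distance from the TCP to the grasp point, in m); z points along the fingers, y is the line along which they close (so a half turn about z gives the same grasp; the last joint's range is limited). The gripper opens to 85 mm and grips with 20 to 120 N. Pads are 22 mm wide; open, the fingers measure 114 mm over their backs; the gripper's body (76 mm by 85 mm) begins 54 mm behind the grasp point. The pads swing forward as they close: fully open they stand 13 mm farther back than shut.
Start: joints at [1.118, 0.521, -0.036, 1.599, 0.021, 1.021, -0.113], TCP at [0.233, -0.58, 0.231] pointing down, gripper open.
Joint ranges: [-2.91, 2.91], [-0.3, 2.13], [-1.5, 1.42], [0.17, 2.43], [-1.26, 4.41], [0.16, 1.93], [-2.52, 2.52]. Speed limits (rad/s): [1.89, 1.89, 2.39, 2.39, 3.01, 3.01, 3.01].

## Interface

Orientations are given as a unit quaternion [x, y, z, w].
In Python, from rig import sensors, snapshot, env gives the robot as it stands.
- The arm moves only by the tool arm_command, never from a script. Its argument "steps" is a list of rows, each an object with "offset": the shift along the tool's x, y, z in cm, a list of three; "yaw": the turn about the tool's z in rad; "gripper": the gripper's target within -1 to 1 (shut at 1, half-way at 0, fully open at -1). In form: [{"offset": [tx, ty, tz], "yaw": yaw, "gripper": gripper}, ...]. A call has 1 to 5 rows; each row is the pose to reach, as a shift and turn from the pose commanded when the call began, along the tool's axes at that moment; what a row does not reach only later rows make up. A row lasts 1/8 s, in which the tool goes at most 62.5 mm and 10.7 degrees, less where a joint would pass 70% of its speed; a pose out of reach is approached as far as the arm can. A call with a gripper value outside its range is refused whole. The fingers move at their own pace and stop on an object; "force" is the grip in N (left out, the last holds). Time passes only in rows, so rows that repeat a pose let the fingers close. It gives the time, the measured TCP pose, the force, the opening and the grip force at its end, in the units of the state.
- sensors.read_state(): the state, without advancing time (a new reading comes with each control period).
- snapshot(name): name is "scene" or "top" or "wrist"; returns a dict with "pixels" (420x560x3 uint8, red, green, blue), "z_map" (420x560 float32, m along the optical axis (not along the pixel's ray), 0 where there is no reading), "fx", "fy", "cx", "cy" (pixels), "k1" (the pictures are not rectified: a ray, as slopes to the right and down, at radius r is drawn at 1 + k1 r^2 times it, then the intrinsics apply), "R" (3x3) and "t" (3): a world point X has camera coordinates R X + t; the wrist camera has in their place "T_tool_cam" (4x4, takes a point from camera to tool coordinates, whose origin is the TCP and whose axes are the flange's). Camera axes: x right, y down, z forward; pixel columns grow to the right and rows downward; lengths in m; the calibration is good to about 2 mm. A picture is of the moment at which its call begins: read the wrist's pose just before it.
- env.hand_in(): hands the job in; it is judged then, once.
The state is a dict: "time": time; "q": joint angles; "qd": joint speeds; "tau": joint torques, N m; "position": TCP position; "tool_rot": TCP orientation; "force": force on the tool from outside, world axes, zero at the start; "wrist_torque": the same for the moment, N m; "gripper_width": finger opening in m; "finger_force": force on a finger pad.
Only numpy, scipy, OpenCV 4.12 (cv2) and the standard library are available. Lean on these libraries where they do the work, as an engineer would, in place of code of your own. Each camera call takes 0.05 s, during which the arm holds its last target. There are 200 camera calls.

## Task

Open the vent tap on the vacuum chamber's lid fully to let the air in, then lift the lid off and stand it upright on the cork mat, leaving the tap open until the lid is back. Line up all the clay test tiles from the chamber on the ware board: upright, one centred on each grey mark, fins in line with the row, filling the marks without a gap from the one next to the end stop. Finally put the lid back fully home on the chamber and shut its tap fully, leaving the other things on the bench alone.

Things in the scene. Friction and masses are not known exactly. Their poses are not given: they have to be found in the camera images.
- jar_seat (a point): Centre of the sealing face of the vacuum chamber's base (fixed, at a new place each time). The base is a round aluminium flange, 270 mm across and 20 mm high; this point is on its axis at the flange's top. A white round platform, 210 mm across, rises 12 mm above that face in the middle and carries the tiles; the lid drops round it. z up.
- lid_rim (a point): Centre of the lower rim of the chamber's clear plastic bell lid (loose, 0.4 to 0.8 kg): outside 232 mm, inside 220 mm across, 86 mm high, open below, closed by a flat clear top with a grey edge; seated, this point coincides with jar_seat (5 mm play all round the platform, any yaw is right). Its z axis is the lid's axis, up; x runs from the handle to the vent tap. A round steel gauge (32 mm across, 22 mm high) stands on the lid on the other side, 74 mm from the axis at -x.
- lid_handle (a point): Centre of the black block handle in the middle of the lid's top, 106 mm above the rim: 20 mm thick along its x, 44 mm long along its y, 40 mm high (from 86 to 126 mm above the rim). Same axes as lid_rim. Nothing locks the lid mechanically; the vacuum under it is not simulated as a force, but the lid must not be lifted before the tap has been opened.
- tap_grip (a point): Centre of the brass bar handle of the vent tap on the lid's top, on the tap's upright axis, 74 mm from the lid's axis (along the lid's +x) and 111 mm above the rim: the bar is 40 mm long along its x, 9 mm thick along its y, 22 mm high (its underside 14 mm above the lid's top). It turns with the tap.
- tap (a joint): Angle of the vent tap (rad): 0 = shut (bar radial, pointing at the lid's centre), 1.5 = wide open (end stop); it grows anticlockwise seen from above and stays where it is left (friction about 0.04 N m, the lid's own weight and friction hold the lid still meanwhile). Starts near 0.
- mat_top (a point): Centre of the top of a round cork mat fixed on the table, 260 mm across, 5 mm thick: where the lid stands while it is off.
- mark0 (a point): Centre of grey rectangle 0 of 4 (46 x 42 mm) on the top of the wooden ware board, whose top is 8 mm above the table. x runs along the row away from the board's end stop, z up. This is the mark next to the end stop, a dark 20 mm high batten 31 mm from this point. The marks stand 56 mm apart in a straight row; the board (fixed, 278 x 130 mm) is at a new place and yaw each time.
- mark1 (a point): Centre of grey rectangle 1 of 4 (46 x 42 mm) on the top of the wooden ware board, whose top is 8 mm above the table. x runs along the row away from the board's end stop, z up. Its distance from mark0 is 56 mm.
- mark2 (a point): Centre of grey rectangle 2 of 4 (46 x 42 mm) on the top of the wooden ware board, whose top is 8 mm above the table. x runs along the row away from the board's end stop, z up. Its distance from mark0 is 112 mm.
- mark3 (a point): Centre of grey rectangle 3 of 4 (46 x 42 mm) on the top of the wooden ware board, whose top is 8 mm above the table. x runs along the row away from the board's end stop, z up. Its distance from mark0 is 168 mm.
- tile0_mid (a point): Centre (25 mm above its underside) of a loose fired clay test tile of inverted-T section, about 0.07 kg, all alike: foot 44 x 40 x 6 mm (x, y, z), upright fin 44 mm along x, 8 mm thick along y, rising from the middle of the foot to 50 mm. z up. Tiles start under the lid, on the platform. None if absent (two to four are present).
- tile1_mid (a point): Centre (25 mm above its underside) of a loose fired clay test tile of inverted-T section, about 0.07 kg, all alike: foot 44 x 40 x 6 mm (x, y, z), upright fin 44 mm along x, 8 mm thick along y, rising from the middle of the foot to 50 mm. z up. Tiles start under the lid, on the platform. None if absent (two to four are present).
- tile2_mid (a point): Centre (25 mm above its underside) of a loose fired clay test tile of inverted-T section, about 0.07 kg, all alike: foot 44 x 40 x 6 mm (x, y, z), upright fin 44 mm along x, 8 mm thick along y, rising from the middle of the foot to 50 mm. z up. Tiles start under the lid, on the platform. None if absent (two to four are present).
- tile3_mid (a point): Centre (25 mm above its underside) of a loose fired clay test tile of inverted-T section, about 0.07 kg, all alike: foot 44 x 40 x 6 mm (x, y, z), upright fin 44 mm along x, 8 mm thick along y, rising from the middle of the foot to 50 mm. z up. Tiles start under the lid, on the platform. None if absent (two to four are present).
- pail: White plastic pot, 90 mm across, 85 mm high; a bystander, leave it alone. Origin at its underside, roughly its middle.
- brush: Brush lying on the table; a bystander, leave it alone. Origin on its shaft.
- glaze_jar: White lidded jar, 60 mm across, 85 mm high; a bystander, leave it alone. Origin at its underside, roughly its middle.
Mind the look-alikes: they are no part of the job. There is more than one size of the part that bears lid_rim; the job needs the largest.

How it is judged:
On the way, in this order (a step that is already met when the one before it is completed fails the run):
1. the vent tap is open with the lid still in place (value of joint tap above 1.2 rad and horizontal distance between lid_rim and jar_seat below 0.009 m and z of lid_rim in the frame of jar_seat below 0.004 m and angle between lid_rim's own z axis and vertical below 0.05 rad), for 0.3 s.
2. the lid stands upright on the cork mat, tap open (horizontal distance between lid_rim and mat_top below 0.05 m and z of lid_rim in the frame of mat_top below 0.006 m and angle between lid_rim's own z axis and vertical below 0.06 rad and linear speed of lid below 0.03 m/s and value of joint tap above 1 rad), for 0.3 s.
At the end, for the whole second after the job is handed in: Every tile stands upright on its own mark (centre within 8 mm, fin within 0.15 rad of the row), marks filled without a gap from the end stop; the lid is home on the chamber (within 4 mm in height, 9 mm sideways, level), tap below 0.25 rad; all at rest (((horizontal distance between tile0_mid and mark0 below 0.008 m and angle between the x axis of tile0_mid and the x axis of mark0, either way round below 0.15 rad) or (horizontal distance between tile0_mid and mark1 below 0.008 m and angle between the x axis of tile0_mid and the x axis of mark1, either way round below 0.15 rad and horizontal distance between any of tile1_mid, tile2_mid, tile3_mid and mark0 below 0.008 m) or (horizontal distance between tile0_mid and mark2 below 0.008 m and angle between the x axis of tile0_mid and the x axis of mark2, either way round below 0.15 rad and horizontal distance between any of tile1_mid, tile2_mid, tile3_mid and mark1 below 0.008 m) or (horizontal distance between tile0_mid and mark3 below 0.008 m and angle between the x axis of tile0_mid and the x axis of mark3, either way round below 0.15 rad and horizontal distance between any of tile1_mid, tile2_mid, tile3_mid and mark2 below 0.008 m)) and angle between each of tile0_mid, tile1_mid, tile2_mid, tile3_mid's own z axis and vertical below 0.1 rad and z of tile0_mid in the frame of mark0 between 0.02 and 0.03 m and linear speed of each of tile0, tile1, tile2, tile3, lid below 0.02 m/s and ((horizontal distance between tile1_mid and mark0 below 0.008 m and angle between the x axis of tile1_mid and the x axis of mark0, either way round below 0.15 rad) or (horizontal distance between tile1_mid and mark1 below 0.008 m and angle between the x axis of tile1_mid and the x axis of mark1, either way round below 0.15 rad and horizontal distance between any of tile0_mid, tile2_mid, tile3_mid and mark0 below 0.008 m) or (horizontal distance between tile1_mid and mark2 below 0.008 m and angle between the x axis of tile1_mid and the x axis of mark2, either way round below 0.15 rad and horizontal distance between any of tile0_mid, tile2_mid, tile3_mid and mark1 below 0.008 m) or (horizontal distance between tile1_mid and mark3 below 0.008 m and angle between the x axis of tile1_mid and the x axis of mark3, either way round below 0.15 rad and horizontal distance between any of tile0_mid, tile2_mid, tile3_mid and mark2 below 0.008 m)) and z of tile1_mid in the frame of mark0 between 0.02 and 0.03 m and ((horizontal distance between tile2_mid and mark0 below 0.008 m and angle between the x axis of tile2_mid and the x axis of mark0, either way round below 0.15 rad) or (horizontal distance between tile2_mid and mark1 below 0.008 m and angle between the x axis of tile2_mid and the x axis of mark1, either way round below 0.15 rad and horizontal distance between any of tile0_mid, tile1_mid, tile3_mid and mark0 below 0.008 m) or (horizontal distance between tile2_mid and mark2 below 0.008 m and angle between the x axis of tile2_mid and the x axis of mark2, either way round below 0.15 rad and horizontal distance between any of tile0_mid, tile1_mid, tile3_mid and mark1 below 0.008 m) or (horizontal distance between tile2_mid and mark3 below 0.008 m and angle between the x axis of tile2_mid and the x axis of mark3, either way round below 0.15 rad and horizontal distance between any of tile0_mid, tile1_mid, tile3_mid and mark2 below 0.008 m)) and z of tile2_mid in the frame of mark0 between 0.02 and 0.03 m and ((horizontal distance between tile3_mid and mark0 below 0.008 m and angle between the x axis of tile3_mid and the x axis of mark0, either way round below 0.15 rad) or (horizontal distance between tile3_mid and mark1 below 0.008 m and angle between the x axis of tile3_mid and the x axis of mark1, either way round below 0.15 rad and horizontal distance between any of tile0_mid, tile1_mid, tile2_mid and mark0 below 0.008 m) or (horizontal distance between tile3_mid and mark2 below 0.008 m and angle between the x axis of tile3_mid and the x axis of mark2, either way round below 0.15 rad and horizontal distance between any of tile0_mid, tile1_mid, tile2_mid and mark1 below 0.008 m) or (horizontal distance between tile3_mid and mark3 below 0.008 m and angle between the x axis of tile3_mid and the x axis of mark3, either way round below 0.15 rad and horizontal distance between any of tile0_mid, tile1_mid, tile2_mid and mark2 below 0.008 m)) and z of tile3_mid in the frame of mark0 between 0.02 and 0.03 m and horizontal distance between lid_rim and jar_seat below 0.009 m and z of lid_rim in the frame of jar_seat below 0.004 m and angle between lid_rim's own z axis and vertical below 0.05 rad and value of joint tap below 0.25 rad); the robot touches nothing.
It fails at once if the lid is off its seat while the tap is shut (below 0.8 rad) ((z of lid_rim in the frame of jar_seat above 0.008 m or horizontal distance between lid_rim and jar_seat above 0.03 m) and value of joint tap below 0.8 rad).
It fails at once if the lid is tipped by more than 0.6 rad (angle between lid_rim's own z axis and vertical above 0.6 rad).
It fails at once if a bystander is pushed more than 30 mm (distance of any of pail, brush, glaze_jar from where it was at the start of the episode above 0.03 m).
Of tile0, tile1, tile2, tile3 only 2 to 4 are there at a start; the rules pass over those that are not, and their reading is None.
At some moment in a run one of tile0, tile1, tile2, tile3 may be knocked a few centimetres aside while the robot is not near it.
It also fails if it takes over 210 s, if anything falls off the work surface, if the arm or the gripper's body presses on something with over 40 N, if the wrist force passes 120 N, or if a joint passes its speed limit or range.

## Working session

There is one attempt and no reset: what is moved stays moved. The work goes in short steps, Python scripts to look and compute and a tool call to move; the robot and the scene stay as the last step left them, time stands still between calls to the robot, and variables do not carry over. Pictures are saved under pics/ and viewed, at most 14 in all, crops included, and the job is handed in when it is done.

Besides the shell and the picture viewer there is one more tool, called after "Call:" by a JSON object that holds its "name" and its "arguments". arm_command: Moves the arm, as the interface text tells. Its arguments: {"type":"object","properties":{"steps":{"type":"array"},"force":{"type":"number"}},"required":["steps"]}

```bash
ls; mkdir -p pics; cat > h.py <<'E'
import numpy as np, cv2
from rig import sensors, snapshot, env
from scipy.spatial.transform import Rotation as Ro
def shot(name):
    st=sensors.read_state(); s=snapshot(name)
    if name=="wrist":
        T=np.array(s["T_tool_cam"]); Rt=Ro.from_quat(st["tool_rot"]).as_matrix()
        s["Rwc"]=Rt@T[:3,:3]; s["C"]=Rt@T[:3,3]+np.array(st["position"])
    else:
        R=np.array(s["R"]); s["Rwc"]=R.T; s["C"]=-R.T@np.array(s["t"])
    s["st"]=st
    return s
def slopes(s,uv):
    uv=np.atleast_2d(np.asarray(uv,float)); d=np.c_[(uv[:,0]-s["cx"])/s["fx"],(uv[:,1]-s["cy"])/s["fy"]]
    u=d.copy()
    for _ in range(20): u=d/(1+s["k1"]*(u**2).sum(1,keepdims=True))
    return u
def plane(s,uv,z):
    u=slopes(s,uv); r=np.c_[u,np.ones(len(u))]@s["Rwc"].T
    return s["C"]+r*((z-s["C"][2])/r[:,2])[:,None]
def cloud(s):
    h,w=s["z_map"].shape; v,u=np.mgrid[:h,:w]
    sl=slopes(s,np.c_[u.ravel(),v.ravel()]); z=s["z_map"].ravel()
    P=(np.c_[sl,np.ones(len(sl))]*z[:,None])@s["Rwc"].T+s["C"]
    P[z==0]=np.nan
    return P.reshape(h,w,3)
def proj(s,X):
    c=(np.atleast_2d(X)-s["C"])@s["Rwc"]; u=c[:,:2]/c[:,2:]; u=u*(1+s["k1"]*(u**2).sum(1,keepdims=True))
    return u*[s["fx"],s["fy"]]+[s["cx"],s["cy"]]
def tri(s1,p1,s2,p2):
    A=[];b=[]
    for s,p in((s1,p1),(s2,p2)):
        d=s["Rwc"]@np.r_[slopes(s,p)[0],1]; d/=np.linalg.norm(d); M=np.eye(3)-np.outer(d,d); A.append(M); b.append(M@s["C"])
    return np.linalg.solve(sum(A),sum(b))
def save(s,f,box=None,k=1):
    im=s["pixels"][:,:,::-1]
    if box: im=im[box[1]:box[3],box[0]:box[2]]
    cv2.imwrite(f,cv2.resize(im,None,fx=k,fy=k,interpolation=cv2.INTER_CUBIC))
E
python3 - <<'E'
from h import *
import pickle
for n in("scene","top"):
    s=shot(n); save(s,f"pics/{n}0.png"); pickle.dump(s,open(n+".pkl","wb")); print(n,s["C"],s["Rwc"][:,2],s["fx"],(s["z_map"]==0).mean())
print(s["st"])
E
```

```text
pics
scene [1.25513325 0.24215826 0.98298532] [-0.65094348 -0.21962586 -0.72666159] 480.00317437103865 0.0038562925170068027
top [ 0.28739732 -0.01621458  1.4384521 ] [ 0.16353067  0.0046377  -0.98652735] 478.33808263572695 0.003677721088435374
{'time': 0.05, 'q': array([ 1.11779201,  0.52199535, -0.03629566,  1.59998441,  0.02120483,
        1.0211    , -0.11279834]), 'qd': array([ 5.19862954e-05, -1.48238712e-03,  3.78119980e-04, -2.37811692e-04,
        1.28486415e-04,  2.03580690e-04,  1.73660582e-03]), 'tau': array([ 6.75403237e-03, -9.29430556e+01,  1.98779181e+00, -3.70969498e+01,
        1.82185101e-02,  5.25414362e-03,  6.55853432e-05]), 'position': array([ 0.23327856, -0.57948207,  0.23074617]), 'tool_rot': array([ 9.81741520e-01,  1.90219045e-01, -1.52603578e-04, -5.29524527e-04]), 'force': array([ 0.5906028 , -0.11996897, -0.10061217]), 'wrist_torque': array([0.09833139, 0.01491076, 0.00597181]), 'finger_force': 0.0, 'gripper_width': 0.08526275539087784}
```

View pics/scene0.png

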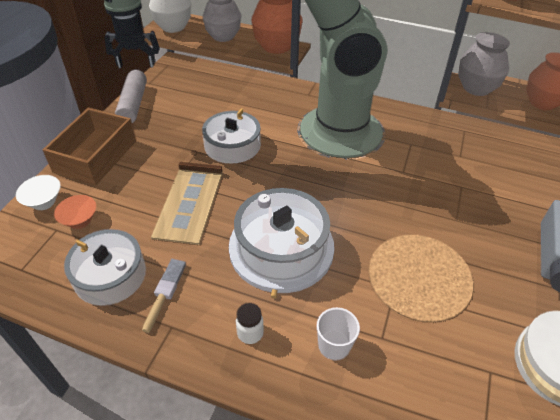

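View pics/top0.png

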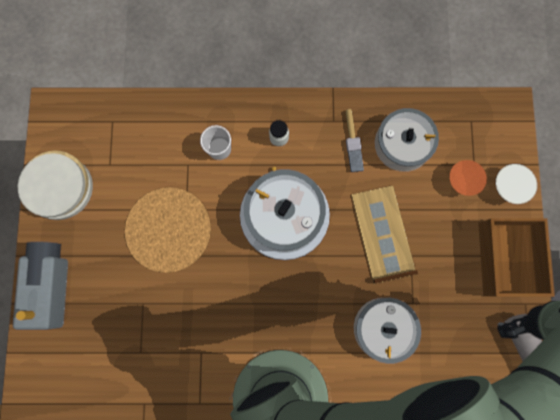

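The scene view shows the large bell lid on its aluminium flange at (283,235), and the top view shows it at (285,212). There are two smaller look-alike lids, at (231,137) and (105,267) in scene, or (388,330) and (407,138) in top. I choose the centre one because it is the largest and sits on the flange. The mat is at top (168,230), and the ware board at (383,232) has its dark batten at the lower end, (392,273).

```bash
python3 - <<'E'
from h import *
import pickle
T=pickle.load(open("top.pkl","rb"));S=pickle.load(open("scene.pkl","rb"))
a=cv2.resize(T["pixels"][160:280,225:345],(480,480),interpolation=cv2.INTER_CUBIC)
b=cv2.resize(S["pixels"][175:305,215:345],(480,480)[:2],interpolation=cv2.INTER_CUBIC)
cv2.imwrite("pics/crop1.png",cv2.cvtColor(np.hstack([a,b])[:, :],cv2.COLOR_RGB2BGR)[:, :800] if 0 else cv2.resize(cv2.cvtColor(np.hstack([a,b]),cv2.COLOR_RGB2BGR),(800,400)))
def blobs(s,m,box,amin=8):
    mm=np.zeros(m.shape,np.uint8); mm[box[1]:box[3],box[0]:box[2]]=m[box[1]:box[3],box[0]:box[2]]
    n,l,st,c=cv2.connectedComponentsWithStats(mm); return [(st[i,4],c[i].round(1),(l==i)) for i in range(1,n) if st[i,4]>=amin]
P={}
for n,s,lb,bb in(("top",T,(245,175,325,245),(345,180,420,285)),("scene",S,(235,190,330,250),(150,160,225,245))):
    im=s["pixels"]; hsv=cv2.cvtColor(im,cv2.COLOR_RGB2HSV); h,sa,v=[hsv[...,i].astype(int) for i in range(3)]; C=cloud(s)
    print(n)
    for nm,m,bx in(("black",v<60,lb),("brass",(h>8)&(h<30)&(sa>110)&(v>110),lb),("grey",(sa<70)&(v>70)&(v<190),bb)):
        for A,c,k in blobs(s,m.astype(np.uint8),bx): print(nm,A,c,np.nanmedian(C[k],0).round(3),np.nanmax(C[k][:,2]).round(3))
    cv2.imwrite("pics/x.png",v.astype(np.uint8)) if 0 else None
# heights along a line through the lid (top)
C=cloud(T)
for r in(150,170,180,190,212,230,245,255): print(r,C[r,285].round(3))
hsv=cv2.cvtColor(T["pixels"],cv2.COLOR_RGB2HSV); 
# mat via table deviation + color
m=((C[...,2]>0.003)&(C[...,2]<0.009)).astype(np.uint8); m[:,:115]=0;m[:,225:]=0;m[:175]=0;m[285:]=0
c=max(cv2.findContours(m,0,1)[0],key=cv2.contourArea); e=cv2.fitEllipse(c); print("mat",e,plane(T,e[0],0.005))
E
```

```text
top
black 131 [283.6 207.7] [ 0.531 -0.012  0.145] 0.153
brass 18 [252.6 175.1] [0.66  0.086 0.001] 0.008
brass 146 [319.  180.4] [ 0.646 -0.122  0.   ] 0.01
brass 46 [261.9 193.6] [0.571 0.049 0.14 ] 0.147
brass 22 [322.8 241.6] [ 0.452 -0.129 -0.   ] 0.006
grey 214 [377.1 209.7] [ 0.549 -0.293  0.009] 0.017
grey 221 [381.8 227.5] [ 0.495 -0.307  0.009] 0.02
grey 223 [386.3 245.6] [ 0.44  -0.318  0.009] 0.017
grey 231 [391. 264.] [ 0.386 -0.33   0.009] 0.018
scene
black 244 [281.8 216.4] [ 0.543 -0.009  0.136] 0.15
brass 237 [242.5 196.2] [ 0.393 -0.181 -0.001] 0.005
brass 38 [300.9 231.2] [0.575 0.048 0.142] 0.144
brass 10 [298.2 240.2] [0.577 0.044 0.11 ] 0.117
grey 22 [220.4 160.7] [ 0.286 -0.3    0.004] 0.013
grey 163 [197.1 178.5] [ 0.386 -0.329  0.008] 0.013
grey 174 [192.1 192.1] [ 0.439 -0.318  0.008] 0.013
grey 194 [186.6 206.3] [ 0.495 -0.305  0.008] 0.013
grey 208 [181.1 221.4] [ 0.55  -0.295  0.007] 0.014
150 [ 0.741 -0.014 -0.002]
170 [ 0.647 -0.014  0.108]
180 [ 0.619 -0.014  0.104]
190 [ 0.589 -0.014  0.105]
212 [ 0.52  -0.014  0.136]
230 [ 0.474 -0.014  0.108]
245 [ 0.431 -0.014  0.108]
255 [ 0.411 -0.014  0.019]
mat ((167.27691650390625, 228.9684295654297), (85.16040802001953, 88.49152374267578), 41.67029571533203) [[0.49117963 0.34238018 0.005     ]]
```

View pics/crop1.png

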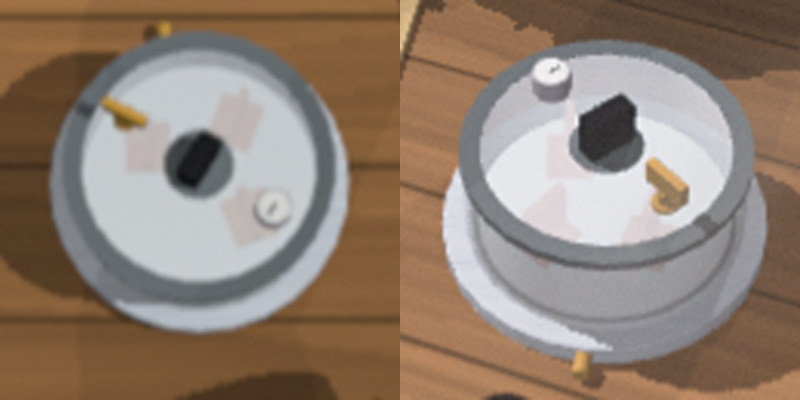

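Three tile foots show faintly through the lid, the tap bar at crop (125,112) points at the handle, and the gauge is on the opposite side. Handle to tap is 75 mm and the mark spacing is 56 mm, both consistent with the description.

```bash
cat >> h.py <<'E'
def go(p,ydeg=None,show=True):
    """offset (cm, tool axes) and yaw to reach world p with closing line at ydeg (mod 180)"""
    st=sensors.read_state(); R=Ro.from_quat(st["tool_rot"]).as_matrix(); o=R.T@(np.array(p)-st["position"])*100
    cur=np.degrees(np.arctan2(R[1,1],R[0,1])); yaw=0
    if ydeg is not None: yaw=-np.radians((ydeg-cur+90)%180-90)
    print("offset",o.round(2),"yaw",round(yaw,3),"| pos",np.round(st["position"],4),"ydir",round(cur,2),"q7",round(st["q"][6],2),"w",round(st["gripper_width"],4),"t",st["time"])
E
python3 - <<'E'
from h import *
go([.53,.02,.32],-37)
print(snapshot("wrist")["T_tool_cam"])
E
```

```text
offset [ 49.91 -44.54  -8.88] yaw -0.542 | pos [ 0.2333 -0.5795  0.2308] ydir -68.07 q7 -0.11 w 0.0854 t 0.1
[[-6.47579035e-04 -9.64454587e-01 -2.64247858e-01  6.62402881e-02]
 [ 9.99999485e-01 -8.31095346e-04  5.82691635e-04 -6.92930859e-04]
 [-7.81594785e-04 -2.64247345e-01  9.64454628e-01 -1.41833790e-01]
 [ 0.00000000e+00  0.00000000e+00  0.00000000e+00  1.00000000e+00]]
```

Call:
{"name": "arm_command", "arguments": {"steps": [{"offset": [49.9, -44.5, -8.9], "yaw": -0.54, "gripper": -1}, {"offset": [49.9, -44.5, -8.9], "yaw": -0.54, "gripper": -1}, {"offset": [49.9, -44.5, -8.9], "yaw": -0.54, "gripper": -1}, {"offset": [49.9, -44.5, -8.9], "yaw": -0.54, "gripper": -1}, {"offset": [49.9, -44.5, -8.9], "yaw": -0.54, "gripper": -1}]}}

```text
time: 0.78
position: [0.3714, -0.3003, 0.2728]
tool_rot: [0.895, 0.445, 0.0, 0.0]
force: [1.7, 0.7, 0.3]
gripper_width: 0.0856
finger_force: 0.0
```

```bash
python3 - <<'E'
from h import *
go([.53,.02,.32],-37)
E
```

```text
offset [35.11 -6.69 -4.72] yaw -0.002 | pos [ 0.3714 -0.3003  0.2728] ydir -37.14 q7 -0.18 w 0.0856 t 0.775
```

Call:
{"name": "arm_command", "arguments": {"steps": [{"offset": [35.1, -6.7, -4.7], "yaw": 0, "gripper": -1}, {"offset": [35.1, -6.7, -4.7], "yaw": 0, "gripper": -1}, {"offset": [35.1, -6.7, -4.7], "yaw": 0, "gripper": -1}, {"offset": [35.1, -6.7, -4.7], "yaw": 0, "gripper": -1}, {"offset": [35.1, -6.7, -4.7], "yaw": 0, "gripper": -1}]}}

```text
time: 1.4
position: [0.5088, -0.0227, 0.3137]
tool_rot: [0.896, 0.445, 0.0, 0.0]
force: [1.0, -0.8, -0.6]
gripper_width: 0.0854
finger_force: 0.0
```

Call:
{"name": "arm_command", "arguments": {"steps": [{"offset": [5, -1, -0.5], "yaw": 0, "gripper": -1}, {"offset": [5, -1, -0.5], "yaw": 0, "gripper": -1}, {"offset": [5, -1, -0.5], "yaw": 0, "gripper": -1}]}}

```text
time: 1.78
position: [0.5302, 0.021, 0.3179]
tool_rot: [0.895, 0.445, -0.0, -0.0]
force: [-0.7, -0.9, 0.6]
gripper_width: 0.0854
finger_force: 0.0
```

```bash
python3 - <<'E'
from h import *
import pickle
go([.572,.048,.2],-37)
s=shot("wrist"); save(s,"pics/w1.png"); pickle.dump(s,open("w1.pkl","wb"))
E
```

```text
offset [ 4.68  1.7  11.79] yaw -0.002 | pos [0.5302 0.021  0.3179] ydir -37.13 q7 -0.95 w 0.0854 t 1.775
```

View pics/w1.png

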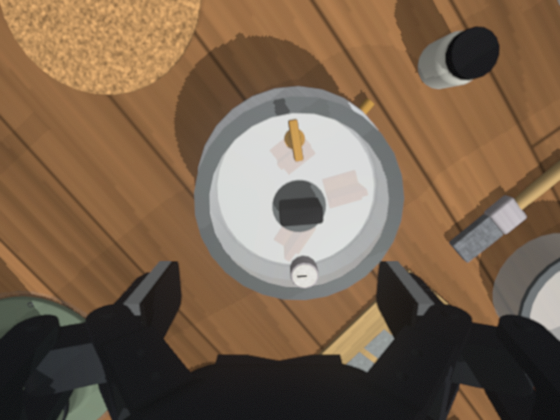

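The wrist view shows the tap bar at (296,140), the handle at (300,211), the gauge at (303,271), and three tiles under the lid at (292,155), (345,190) and (294,238).

```bash
cat >> h.py <<'E'
def top_of(s,m,zlo,zhi):
    """points of masked pixels within height band; centroid by minAreaRect, direction deg"""
    C=cloud(s); k=m&(C[...,2]>zlo)&(C[...,2]<zhi)
    n,l,st,_=cv2.connectedComponentsWithStats(k.astype(np.uint8)); i=1+np.argmax(st[1:,4]); k=l==i
    P=C[k]; r=cv2.minAreaRect((P[:,:2]*1000).astype(np.float32)); b=cv2.boxPoints(r); e=b[[1,2]]-b[[0,1]]; L=np.hypot(*e.T); d=e[np.argmax(L)]
    return np.r_[np.array(r[0])/1000,np.median(P[:,2])],sorted(L),np.degrees(np.arctan2(d[1],d[0]))%180,k
E
python3 - <<'E'
from h import *
import pickle
W=pickle.load(open("w1.pkl","rb"));T=pickle.load(open("top.pkl","rb"))
out={}
for n,s,bx in(("w",W,(200,90,400,260)),("t",T,(245,175,325,245))):
    hsv=cv2.cvtColor(s["pixels"],cv2.COLOR_RGB2HSV).astype(int); h,sa,v=hsv[...,0],hsv[...,1],hsv[...,2]
    box=np.zeros(h.shape,bool); box[bx[1]:bx[3],bx[0]:bx[2]]=1
    for nm,m,zl in(("tap",(h>8)&(h<30)&(sa>110),.134),("handle",(v<60),.138)):
        c,L,a,k=top_of(s,m&box,zl,.16); vu=np.argwhere(k); r=cv2.minAreaRect(vu[:,::-1].astype(np.float32)); out[n,nm]=r[0]
        print(n,nm,c.round(4),L,round(a,1),k.sum(),"px",np.round(r[0],1))
for nm in("tap","handle"): print(nm,tri(W,out["w",nm],T,out["t",nm]).round(4))
C=cloud(W); m=(C[...,2]>.09)&(C[...,2]<.115)
print("lid edge circle",cv2.minEnclosingCircle((C[m][:,:2]*1000).astype(np.float32)))
E
```

```text
w tap [0.572  0.0502 0.141 ] [np.float32(8.997571), np.float32(37.729614)] 63.3 345 px [295.6 140. ]
w handle [ 0.5331 -0.0106  0.1451] [np.float32(18.231339), np.float32(40.875305)] 148.3 596 px [300.5 213.2]
t tap [0.573  0.0506 0.1411] [np.float32(6.452962), np.float32(38.982986)] 62.2 38 px [261.8 192.9]
t handle [ 0.5336 -0.0111  0.1457] [np.float32(19.767735), np.float32(41.337532)] 147.6 105 px [283.8 206.7]
tap [0.5722 0.0503 0.1433]
handle [ 0.5335 -0.0108  0.1418]
lid edge circle ((365.25347900390625, -8.269993782043457), 282.81304931640625)
```

```bash
python3 - <<'E'
from h import *
go([.572,.0503,.2],-27)
go([.572,.0503,.113],-27)
E
```

```text
offset [ 4.91  1.53 11.8 ] yaw -0.178 | pos [0.5302 0.0205 0.318 ] ydir -37.19 q7 -0.95 w 0.0854 t 1.825
offset [ 4.92  1.53 20.5 ] yaw -0.178 | pos [0.5302 0.0205 0.318 ] ydir -37.19 q7 -0.95 w 0.0854 t 1.825
```

Call:
{"name": "arm_command", "arguments": {"steps": [{"offset": [4.9, 1.5, 6], "yaw": -0.18, "gripper": 0}, {"offset": [4.9, 1.5, 12], "yaw": -0.18, "gripper": 0}, {"offset": [4.9, 1.5, 15], "yaw": -0.18, "gripper": 0}, {"offset": [4.9, 1.5, 15], "yaw": -0.18, "gripper": 0}], "force": 30}}

```text
time: 2.33
position: [0.5705, 0.0501, 0.1662]
tool_rot: [0.852, 0.523, -0.002, -0.001]
force: [0.4, -0.2, 1.8]
gripper_width: 0.0428
finger_force: 0.0
```

```bash
python3 - <<'E'
from h import *
go([.572,.0503,.113],-27)
E
```

```text
offset [0.1  0.15 5.32] yaw 0.002 | pos [0.5705 0.0501 0.1662] ydir -26.88 q7 -0.93 w 0.0428 t 2.325
```

Call:
{"name": "arm_command", "arguments": {"steps": [{"offset": [0.1, 0.15, 5.3], "yaw": 0, "gripper": 0}, {"offset": [0.1, 0.15, 5.3], "yaw": 0, "gripper": 0}, {"offset": [0.1, 0.15, 5.3], "yaw": 0, "gripper": 1}, {"offset": [0.1, 0.15, 5.3], "yaw": 0, "gripper": 1}, {"offset": [0.1, 0.15, 5.3], "yaw": 0, "gripper": 1}]}}

```text
time: 2.95
position: [0.5748, 0.0517, 0.1177]
tool_rot: [0.852, 0.524, 0.001, 0.001]
force: [-2.5, 0.2, 13.2]
gripper_width: 0.0085
finger_force: 29.4
```

Call:
{"name": "arm_command", "arguments": {"steps": [{"offset": [0, 0, 0], "yaw": 0, "gripper": 1}, {"offset": [0, 0, 0], "yaw": -0.15, "gripper": 1}, {"offset": [0, 0, 0], "yaw": -0.3, "gripper": 1}, {"offset": [0, 0, 0], "yaw": -0.45, "gripper": 1}, {"offset": [0, 0, 0], "yaw": -0.6, "gripper": 1}]}}

```text
time: 3.58
position: [0.5738, 0.0519, 0.1176]
tool_rot: [0.657, 0.754, 0.0, 0.001]
force: [-12.6, 0.5, 17.4]
gripper_width: 0.0087
finger_force: 30.5
```

Call:
{"name": "arm_command", "arguments": {"steps": [{"offset": [0, 0, -0.4], "yaw": -0.15, "gripper": 1}, {"offset": [0, 0, -0.4], "yaw": -0.3, "gripper": 1}, {"offset": [0, 0, -0.4], "yaw": -0.45, "gripper": 1}, {"offset": [0, 0, -0.4], "yaw": -0.6, "gripper": 1}, {"offset": [0, 0, -0.4], "yaw": -0.75, "gripper": 1}]}}

```text
time: 4.2
position: [0.5741, 0.0511, 0.1204]
tool_rot: [0.336, 0.942, -0.0, 0.001]
force: [-1.6, -0.3, -3.9]
gripper_width: 0.0083
finger_force: 30.0
```

```bash
python3 - <<'E'
from h import *
go([.572,.0503,.113],58)
print(sensors.read_state()["wrist_torque"],sensors.read_state()["force"])
E
```

```text
offset [ 0.11 -0.2   0.74] yaw -0.126 | pos [0.5741 0.0511 0.1204] ydir 50.78 q7 0.17 w 0.0083 t 4.2
[ 0.06826009 -0.05298673 -0.09064118] [-1.58542872 -0.31984095 -3.92120975]
```

Call:
{"name": "arm_command", "arguments": {"steps": [{"offset": [0, 0, 0], "yaw": -0.12, "gripper": 1}, {"offset": [0, 0, 0], "yaw": -0.12, "gripper": 1}, {"offset": [0, 0, 0], "yaw": -0.12, "gripper": -0.1}, {"offset": [0, 0, 0], "yaw": -0.12, "gripper": -0.1}, {"offset": [0, 0, 0], "yaw": -0.12, "gripper": -0.1}]}}

```text
time: 4.82
position: [0.574, 0.0517, 0.1196]
tool_rot: [0.281, 0.96, -0.0, 0.0]
force: [-0.4, -0.4, -0.4]
gripper_width: 0.047
finger_force: 0.0
```

Call:
{"name": "arm_command", "arguments": {"steps": [{"offset": [0, 0, -6], "yaw": 0, "gripper": 0}, {"offset": [0, 0, -12], "yaw": 0, "gripper": 0}, {"offset": [0, 0, -18], "yaw": 0, "gripper": 0}, {"offset": [5, 0, -20], "yaw": 0, "gripper": -0.3}, {"offset": [5, 0, -20], "yaw": 0, "gripper": -0.3}]}}

```text
time: 5.45
position: [0.5303, 0.0808, 0.3216]
tool_rot: [0.279, 0.96, 0.0, 0.002]
force: [1.2, -0.3, 0.9]
gripper_width: 0.0556
finger_force: 0.0
```

```bash
cat >> h.py <<'E'
def hsvm(s):
    x=cv2.cvtColor(s["pixels"],cv2.COLOR_RGB2HSV).astype(int); return x[...,0],x[...,1],x[...,2]
def lid_parts(s,dz=0,near=None):
    h,sa,v=hsvm(s); C=cloud(s); ok=np.ones(h.shape,bool)
    if near is not None: ok=np.hypot(C[...,0]-near[0],C[...,1]-near[1])<.12
    t=top_of(s,(h>8)&(h<30)&(sa>110)&ok,.134+dz,.16+dz); b=top_of(s,(v<60)&ok,.138+dz,.16+dz)
    for n,r in(("tap",t),("handle",b)): print(n,r[0].round(4),np.round(r[1],1),round(r[2],1),r[3].sum())
E
python3 - <<'E'
from h import *
s=shot("wrist"); lid_parts(s,0,(.535,-.01)); save(s,"pics/w2.png")
go([.5335,-.0108,.2],58)
E
```

```text
tap [0.573  0.0518 0.1411] [ 8.3 39.6] 147.2 261
handle [ 0.5337 -0.0096  0.1449] [18.2 36.8] 149.8 471
offset [-5.   -7.47 12.05] yaw -0.009 | pos [0.5313 0.0792 0.3204] ydir 57.46 q7 0.4 w 0.0556 t 5.5
```

View pics/w2.png

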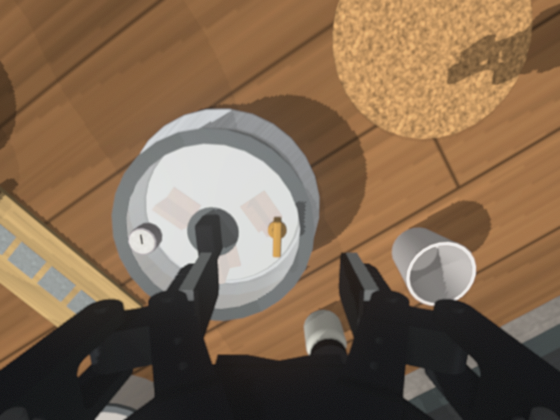

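Call:
{"name": "arm_command", "arguments": {"steps": [{"offset": [-5, -7.5, 4], "yaw": 0, "gripper": -0.2}, {"offset": [-5, -7.5, 9], "yaw": 0, "gripper": -0.2}, {"offset": [-5, -7.5, 14], "yaw": 0, "gripper": -0.2}, {"offset": [-5, -7.5, 14], "yaw": 0, "gripper": -0.2}, {"offset": [-5, -7.5, 14], "yaw": 0, "gripper": -0.2}], "force": 70}}

```text
time: 6.12
position: [0.5344, -0.0107, 0.181]
tool_rot: [0.28, 0.96, 0.001, 0.001]
force: [-0.3, 0.7, 0.4]
gripper_width: 0.051
finger_force: 0.0
```

```bash
python3 - <<'E'
from h import *
go([.5335,-.0105,.116],58)
E
```

```text
offset [ 0.09 -0.04  6.5 ] yaw -0.01 | pos [ 0.5344 -0.0107  0.181 ] ydir 57.44 q7 0.43 w 0.051 t 6.125
```

Call:
{"name": "arm_command", "arguments": {"steps": [{"offset": [0, 0, 4], "yaw": 0, "gripper": -0.2}, {"offset": [0, 0, 6.5], "yaw": 0, "gripper": -0.2}, {"offset": [0, 0, 6.5], "yaw": 0, "gripper": 1}, {"offset": [0, 0, 6.5], "yaw": 0, "gripper": 1}, {"offset": [0, 0, 6.5], "yaw": 0, "gripper": 1}]}}

```text
time: 6.75
position: [0.5346, -0.0111, 0.1166]
tool_rot: [0.281, 0.96, 0.0, 0.001]
force: [-2.5, 0.2, 9.3]
gripper_width: 0.0188
finger_force: 68.7
```

Call:
{"name": "arm_command", "arguments": {"steps": [{"offset": [0, 0, 0], "yaw": 0, "gripper": 1}, {"offset": [0, 0, 0], "yaw": 0, "gripper": 1}, {"offset": [0, 0, -2], "yaw": 0, "gripper": 1}, {"offset": [0, 0, -2], "yaw": 0, "gripper": 1}]}}

```text
time: 7.25
position: [0.5345, -0.0115, 0.1366]
tool_rot: [0.281, 0.96, 0.0, 0.002]
force: [0.3, -0.3, -6.1]
gripper_width: 0.0189
finger_force: 68.5
```

Call:
{"name": "arm_command", "arguments": {"steps": [{"offset": [0, 0, -4], "yaw": 0, "gripper": 1}, {"offset": [0, 0, -8], "yaw": 0, "gripper": 1}, {"offset": [0, 0, -10], "yaw": 0, "gripper": 1}, {"offset": [0, 0, -10], "yaw": 0, "gripper": 1}]}}

```text
time: 7.75
position: [0.5338, -0.0118, 0.2348]
tool_rot: [0.281, 0.96, -0.0, 0.001]
force: [-0.1, -0.4, -7.1]
gripper_width: 0.0192
finger_force: 69.1
```

```bash
python3 - <<'E'
from h import *
go([.491,.342,.235])
E
```

```text
offset [22.68 27.49 -0.04] yaw 0 | pos [ 0.5338 -0.0118  0.2348] ydir 57.37 q7 0.49 w 0.0192 t 7.75
```

Call:
{"name": "arm_command", "arguments": {"steps": [{"offset": [2, 2.5, 0], "yaw": 0, "gripper": 1}, {"offset": [5, 6, 0], "yaw": 0, "gripper": 1}, {"offset": [8, 9.7, 0], "yaw": 0, "gripper": 1}, {"offset": [11, 13.3, 0], "yaw": 0, "gripper": 1}, {"offset": [14, 17, 0], "yaw": 0, "gripper": 1}]}}

```text
time: 8.38
position: [0.5063, 0.208, 0.2325]
tool_rot: [0.281, 0.96, -0.001, -0.001]
force: [0.6, -0.7, -5.1]
gripper_width: 0.0191
finger_force: 68.8
```

Call:
{"name": "arm_command", "arguments": {"steps": [{"offset": [3, 3.6, 0], "yaw": 0, "gripper": 1}, {"offset": [6, 7.2, 0], "yaw": 0, "gripper": 1}, {"offset": [8.7, 10.5, 0], "yaw": 0, "gripper": 1}, {"offset": [8.7, 10.5, 0], "yaw": 0, "gripper": 1}]}}

```text
time: 8.88
position: [0.4882, 0.3456, 0.2323]
tool_rot: [0.278, 0.96, -0.0, -0.001]
force: [-0.4, -1.7, -5.7]
gripper_width: 0.019
finger_force: 69.3
```

```bash
python3 - <<'E'
from h import *
go([.491,.342,.101])
s=shot("top"); C=cloud(s); h,sa,v=hsvm(s)
m=((h>8)&(h<25)&(C[...,2]>0.002)&(C[...,2]<0.010)); D=np.hypot(C[...,0]-.491,C[...,1]-.342)
print("mat ring visible radius span",[np.percentile(D[m&(D<.16)],q).round(3) for q in(5,50,99)])
k=(C[...,2]>.17)&(D<.14)&(C[...,2]<.215); print("lid top circle",cv2.minEnclosingCircle((C[k][:,:2]*1000).astype(np.float32)),np.median(C[k][:,2]))
save(s,"pics/t2.png",(60,120,420,320),2)
import pickle; pickle.dump(s,open("top2.pkl","wb"))
E
```

```text
offset [-0.47 -0.14 13.13] yaw 0 | pos [0.4882 0.3456 0.2323] ydir 57.68 q7 -0.14 w 0.019 t 8.875
mat ring visible radius span [np.float64(0.103), np.float64(0.132), np.float64(0.16)]
lid top circle ((482.60150146484375, 324.62152099609375), 111.32034301757812) 0.18751494327361695
```

View pics/t2.png

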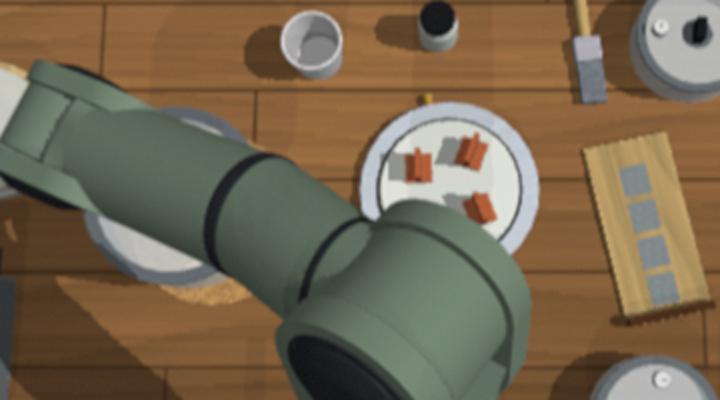

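The crop shows the lid held above the mat at (185,200), and three red-brown tiles on the platform at crop (419,165), (472,152) and (480,208). I'll lower the lid onto the mat now.

Call:
{"name": "arm_command", "arguments": {"steps": [{"offset": [-0.3, -0.1, 4], "yaw": 0, "gripper": 1}, {"offset": [-0.3, -0.1, 8], "yaw": 0, "gripper": 1}, {"offset": [-0.3, -0.1, 11], "yaw": 0, "gripper": 1}, {"offset": [-0.3, -0.1, 12.5], "yaw": 0, "gripper": 1}, {"offset": [-0.3, -0.1, 12.9], "yaw": 0, "gripper": 1}]}}

```text
time: 9.55
position: [0.4922, 0.3393, 0.1045]
tool_rot: [0.281, 0.96, -0.001, -0.0]
force: [0.4, -0.3, -3.9]
gripper_width: 0.0188
finger_force: 69.3
```

Call:
{"name": "arm_command", "arguments": {"steps": [{"offset": [0, 0, 0.2], "yaw": 0, "gripper": 1}, {"offset": [0, 0, 0.2], "yaw": 0, "gripper": 1}]}}

```text
time: 9.8
position: [0.4926, 0.3401, 0.104]
tool_rot: [0.281, 0.96, 0.0, 0.0]
force: [0.3, -0.6, -6.1]
gripper_width: 0.0192
finger_force: 69.3
```

Call:
{"name": "arm_command", "arguments": {"steps": [{"offset": [0, 0, 0.25], "yaw": 0, "gripper": 1}, {"offset": [0, 0, 0.25], "yaw": 0, "gripper": 1}]}}

```text
time: 10.05
position: [0.4927, 0.3402, 0.1016]
tool_rot: [0.281, 0.96, 0.0, 0.001]
force: [-1.6, -2.7, 3.7]
gripper_width: 0.0189
finger_force: 70.8
```

Contact, and at the expected height of 0.1016 m. I'll release and rise.

Call:
{"name": "arm_command", "arguments": {"steps": [{"offset": [0, 0, 0], "yaw": 0, "gripper": -0.2}, {"offset": [0, 0, 0], "yaw": 0, "gripper": -0.2}, {"offset": [0, 0, -5], "yaw": 0, "gripper": -0.2}, {"offset": [0, 0, -11], "yaw": 0, "gripper": -0.2}, {"offset": [0, 0, -18], "yaw": 0, "gripper": -0.2}]}}

```text
time: 10.68
position: [0.492, 0.3399, 0.2752]
tool_rot: [0.28, 0.96, 0.0, -0.0]
force: [0.6, -0.2, -0.8]
gripper_width: 0.0509
finger_force: 0.0
```

```bash
python3 - <<'E'
from h import *
go([.46,-.02,.33],58)
s=shot("wrist"); lid_parts(s,-.015,(.492,.34))
E
```

```text
offset [-16.68 -32.05  -5.48] yaw -0.01 | pos [0.492  0.3399 0.2752] ydir 57.43 q7 -0.1 w 0.0509 t 10.675
tap [0.5341 0.401  0.1257] [ 9.1 39.6] 144.7 458
handle [0.4943 0.3387 0.13  ] [18.2 42.5] 147.7 941
```

Call:
{"name": "arm_command", "arguments": {"steps": [{"offset": [-14, -29, -5.5], "yaw": 0, "gripper": -0.2}, {"offset": [-14, -29, -5.5], "yaw": 0, "gripper": -0.2}, {"offset": [-14, -29, -5.5], "yaw": 0, "gripper": -0.2}, {"offset": [-14, -29, -5.5], "yaw": 0, "gripper": -0.2}, {"offset": [-14, -29, -5.5], "yaw": 0, "gripper": -0.2}]}}

```text
time: 11.35
position: [0.4552, 0.0322, 0.3264]
tool_rot: [0.281, 0.96, -0.0, 0.0]
force: [1.0, -0.4, 0.3]
gripper_width: 0.0512
finger_force: 0.0
```

Call:
{"name": "arm_command", "arguments": {"steps": [{"offset": [-2, -4, 0], "yaw": 0, "gripper": -0.2}, {"offset": [-2, -4, 0], "yaw": 0, "gripper": -0.2}, {"offset": [-2, -4, 0], "yaw": 0, "gripper": -0.2}]}}

```text
time: 11.72
position: [0.4511, -0.0099, 0.3261]
tool_rot: [0.281, 0.96, 0.0, 0.0]
force: [1.3, 1.1, -0.7]
gripper_width: 0.0511
finger_force: 0.0
```

```bash
cat >> h.py <<'E'
def tiles(s,near=(.535,-.01),rad=.105,zt=(.062,.1),off=0):
    h,sa,v=hsvm(s); C=cloud(s); m=((h<14)|(h>172))&(sa>100)&(np.hypot(C[...,0]-near[0],C[...,1]-near[1])<rad)&(C[...,2]>zt[0])&(C[...,2]<zt[1])
    n,l,st,c=cv2.connectedComponentsWithStats(m.astype(np.uint8)); R=[]
    for i in range(1,n):
        if st[i,4]<60: continue
        P=C[l==i]; r=cv2.minAreaRect((P[:,:2]*1000).astype(np.float32)); b=cv2.boxPoints(r); e=b[[1,2]]-b[[0,1]]; L=np.hypot(*e.T); d=e[np.argmax(L)]
        px=cv2.minAreaRect(np.argwhere(l==i)[:,::-1].astype(np.float32))[0]
        R.append((np.array(r[0])/1000,np.median(P[:,2]),np.degrees(np.arctan2(d[1],d[0]))%180,px)); print("fin",R[-1][0].round(4),"z",R[-1][1].round(4),"L",np.sort(L).round(1),"dir",round(R[-1][2],1),"px",np.round(px,1),st[i,4])
    return R
E
python3 - <<'E'
from h import *
import pickle
go([.46,-.02,.33],58)
s=shot("wrist"); save(s,"pics/w3.png"); pickle.dump(s,open("w3.pkl","wb")); R=tiles(s)
T=shot("top"); print("top"); Q=tiles(T)
E
```

```text
offset [-1.3  -0.37 -0.39] yaw -0.01 | pos [ 0.4511 -0.0099  0.3261] ydir 57.41 q7 0.66 w 0.0511 t 11.725
fin [ 0.4966 -0.0568] z 0.0807 L [ 8.8 43.4] dir 20.3 px [266.9 228.2] 331
fin [0.5601 0.0341] z 0.0808 L [ 7.9 43.8] dir 1.5 px [354.3 231.6] 225
fin [ 0.5823 -0.0442] z 0.081 L [ 7.8 43.2] dir 159.3 px [310.4 275.7] 199
top
```

View pics/w3.png

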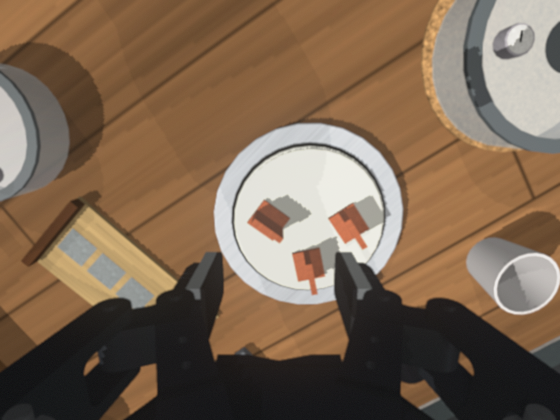

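The wrist view shows three tiles at (267,221), (350,222) and (308,265), the board with marks on the left, and the lid on the mat at upper right.

```bash
python3 - <<'E'
from h import *
import pickle
T=pickle.load(open("top2.pkl","rb")); print("top2"); Q=tiles(T)if 0 else None
h,sa,v=hsvm(T)
def marks(s,bx):
    h,sa,v=hsvm(s); m=((sa<70)&(v>70)&(v<190)).astype(np.uint8); k=np.zeros_like(m); k[bx[1]:bx[3],bx[0]:bx[2]]=m[bx[1]:bx[3],bx[0]:bx[2]]
    n,l,st,c=cv2.connectedComponentsWithStats(k); r=[]
    for i in range(1,n):
        if 100<st[i,4]<400: r.append(cv2.minAreaRect(np.argwhere(l==i)[:,::-1].astype(np.float32))[0])
    return np.array(r)
A=pickle.load(open("top.pkl","rb")); S=pickle.load(open("scene.pkl","rb"))
a=marks(A,(345,180,420,285))[::-1]; b=marks(S,(150,160,225,245))
for p,q in zip(a,b): print(plane(A,p,.008).round(4),plane(S,q,.008).round(4),tri(A,p,S,q).round(4))
go([.4966,-.0568,.12],110.3)
E
```

```text
top2
[[ 0.3856 -0.3301  0.008 ]] [[ 0.3851 -0.3289  0.008 ]] [ 0.3854 -0.3294  0.0082]
[[ 0.4409 -0.3182  0.008 ]] [[ 0.4402 -0.3174  0.008 ]] [ 0.4406 -0.3177  0.0085]
[[ 0.4957 -0.3064  0.008 ]] [[ 0.4948 -0.3062  0.008 ]] [ 0.4955 -0.306   0.0089]
[[ 0.55   -0.2937  0.008 ]] [[ 0.5492 -0.2937  0.008 ]] [ 0.5498 -0.2934  0.0088]
offset [-6.39 -1.58 20.6 ] yaw -0.921 | pos [ 0.4511 -0.0092  0.326 ] ydir 57.51 q7 0.66 w 0.0508 t 11.825
```

Call:
{"name": "arm_command", "arguments": {"steps": [{"offset": [-6.4, -1.6, 3], "yaw": -0.92, "gripper": -0.1}, {"offset": [-6.4, -1.6, 8], "yaw": -0.92, "gripper": -0.1}, {"offset": [-6.4, -1.6, 14], "yaw": -0.92, "gripper": -0.1}, {"offset": [-6.4, -1.6, 20], "yaw": -0.92, "gripper": -0.1}, {"offset": [-6.4, -1.6, 20], "yaw": -0.92, "gripper": -0.1}], "force": 30}}

```text
time: 12.45
position: [0.4944, -0.0565, 0.1222]
tool_rot: [-0.179, 0.984, 0.002, -0.003]
force: [0.1, 0.6, 1.1]
gripper_width: 0.0473
finger_force: 0.0
```

Call:
{"name": "arm_command", "arguments": {"steps": [{"offset": [0, 0, 0], "yaw": 0, "gripper": -0.1}, {"offset": [0, 0, 0], "yaw": 0, "gripper": -0.1}]}}

```text
time: 12.7
position: [0.4968, -0.0578, 0.1264]
tool_rot: [-0.173, 0.985, -0.0, 0.001]
force: [-0.5, 0.4, -0.0]
gripper_width: 0.0468
finger_force: 0.0
```

```bash
python3 - <<'E'
from h import *
go([.4966,-.0568,.05],110.3)
s=shot("wrist"); tiles(s)
E
```

```text
offset [-0.01  0.1   7.64] yaw -0.006 | pos [ 0.4968 -0.0578  0.1264] ydir 109.93 q7 1.25 w 0.0468 t 12.7
fin [ 0.4971 -0.0569] z 0.081 L [ 8. 44.] dir 20.4 px [278.5 232.5] 963
fin [ 0.5816 -0.0445] z 0.0756 L [ 9.  40.9] dir 158.3 px [259.3 341.3] 868
```

Call:
{"name": "arm_command", "arguments": {"steps": [{"offset": [0, 0.1, 4], "yaw": 0, "gripper": -0.1}, {"offset": [0, 0.1, 7.6], "yaw": 0, "gripper": -0.1}, {"offset": [0, 0.1, 7.6], "yaw": 0, "gripper": 1}, {"offset": [0, 0.1, 7.6], "yaw": 0, "gripper": 1}, {"offset": [0, 0.1, 7.6], "yaw": 0, "gripper": 1}]}}

```text
time: 13.38
position: [0.4968, -0.0574, 0.0514]
tool_rot: [-0.174, 0.985, -0.0, 0.001]
force: [-1.6, 0.5, 11.1]
gripper_width: 0.0078
finger_force: 34.4
```

Call:
{"name": "arm_command", "arguments": {"steps": [{"offset": [0, 0, 0], "yaw": 0, "gripper": 1}, {"offset": [0, 0, -4], "yaw": 0, "gripper": 1}, {"offset": [0, 0, -8], "yaw": 0, "gripper": 1}, {"offset": [0, 0, -8], "yaw": 0, "gripper": 1}]}}

```text
time: 13.88
position: [0.4974, -0.0576, 0.1331]
tool_rot: [-0.174, 0.985, -0.001, 0.002]
force: [0.1, 0.0, -1.3]
gripper_width: 0.0076
finger_force: 32.8
```

```bash
python3 - <<'E'
from h import *
go([.4953,-.306,.12],102.4)
E
```

```text
offset [  8.72 -23.25   1.34] yaw 0.134 | pos [ 0.4974 -0.0576  0.1331] ydir 110.06 q7 1.26 w 0.0076 t 13.875
```

Call:
{"name": "arm_command", "arguments": {"steps": [{"offset": [2, -5.3, 1], "yaw": 0.13, "gripper": 1}, {"offset": [4, -10.6, 1], "yaw": 0.13, "gripper": 1}, {"offset": [6, -15.9, 1], "yaw": 0.13, "gripper": 1}, {"offset": [8, -21.2, 1], "yaw": 0.13, "gripper": 1}, {"offset": [8.7, -23.25, 1], "yaw": 0.13, "gripper": 1}]}}

```text
time: 14.5
position: [0.4931, -0.3094, 0.1196]
tool_rot: [-0.108, 0.994, -0.0, -0.0]
force: [0.7, -0.0, -1.0]
gripper_width: 0.0078
finger_force: 32.7
```

Call:
{"name": "arm_command", "arguments": {"steps": [{"offset": [0, 0, 2], "yaw": 0, "gripper": 1}, {"offset": [0, 0, 3], "yaw": 0, "gripper": 1}, {"offset": [0, 0, 3], "yaw": 0, "gripper": 1}]}}

```text
time: 14.88
position: [0.494, -0.3042, 0.089]
tool_rot: [-0.111, 0.994, 0.001, -0.001]
force: [-0.9, 0.2, -1.1]
gripper_width: 0.0073
finger_force: 32.8
```

```bash
python3 - <<'E'
from h import *
go([.4953,-.306,.028],102.4)
s=shot("wrist"); save(s,"pics/w4.png")
import pickle; pickle.dump(s,open("w4.pkl","wb"))
h,sa,v=hsvm(s); C=cloud(s); m=((sa<70)&(v>70)&(v<200)&(abs(C[...,2]-.008)<.006)&(np.hypot(C[...,0]-.44,C[...,1]+.318)<.16))
n,l,st,c=cv2.connectedComponentsWithStats(m.astype(np.uint8))
for i in range(1,n):
    if st[i,4]>300:
        r=cv2.minAreaRect(np.argwhere(l==i)[:,::-1].astype(np.float32)); print(st[i,4],np.round(r[0]),plane(s,r[0],.008).round(4),plane(s,cv2.boxPoints(r),.008)[:,:2].round(3).tolist())
E
```

```text
offset [-0.09 -0.21  6.1 ] yaw 0.007 | pos [ 0.494  -0.3042  0.089 ] ydir 102.77 q7 1.61 w 0.0073 t 14.875
5410 [276.  44.] [[ 0.3835 -0.3302  0.008 ]] [[0.366, -0.355], [0.357, -0.315], [0.401, -0.304], [0.411, -0.346]]
4504 [276. 136.] [[ 0.438 -0.318  0.008]] [[0.421, -0.343], [0.412, -0.303], [0.456, -0.292], [0.465, -0.334]]
1682 [276. 200.] [[ 0.4802 -0.3089  0.008 ]] [[0.475, -0.331], [0.466, -0.291], [0.485, -0.286], [0.494, -0.328]]
```

View pics/w4.png

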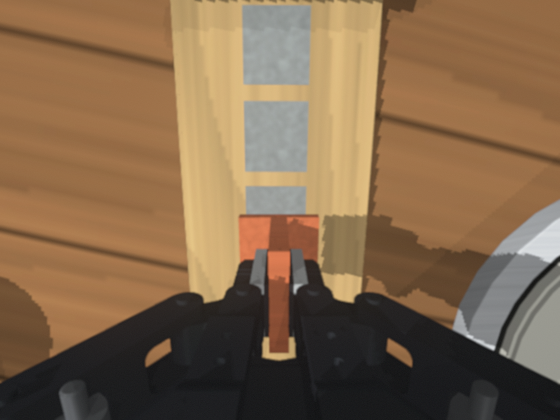

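The picture shows the tile held upright over mark 2, with marks 1 and 0 at (276,136) and (276,44) in line with it. The wrist and fixed views agree to 2 mm.

Call:
{"name": "arm_command", "arguments": {"steps": [{"offset": [-0.05, -0.2, 3], "yaw": 0, "gripper": 1}, {"offset": [-0.05, -0.2, 5], "yaw": 0, "gripper": 1}, {"offset": [-0.05, -0.2, 5.8], "yaw": 0, "gripper": 1}, {"offset": [-0.05, -0.2, 6.1], "yaw": 0, "gripper": 1}, {"offset": [-0.05, -0.2, 6.1], "yaw": 0, "gripper": 1}]}}

```text
time: 15.55
position: [0.4954, -0.3075, 0.0294]
tool_rot: [-0.11, 0.994, -0.0, 0.0]
force: [0.4, -0.3, -0.2]
gripper_width: 0.0076
finger_force: 32.8
```

Call:
{"name": "arm_command", "arguments": {"steps": [{"offset": [0.05, 0.12, 0.15], "yaw": 0, "gripper": 1}, {"offset": [0.05, 0.12, 0.25], "yaw": 0, "gripper": 1}, {"offset": [0.05, 0.12, 0.25], "yaw": 0, "gripper": 1}]}}

```text
time: 15.92
position: [0.4945, -0.3064, 0.0274]
tool_rot: [-0.11, 0.994, -0.0, 0.0]
force: [-5.6, 1.6, 15.6]
gripper_width: 0.0073
finger_force: 35.4
```

Contact at 0.0274 m as predicted. I'll release and rise, then go towards the second tile.

Call:
{"name": "arm_command", "arguments": {"steps": [{"offset": [0, 0, 0], "yaw": 0, "gripper": -0.1}, {"offset": [0, 0, 0], "yaw": 0, "gripper": -0.1}, {"offset": [0, 0, -3], "yaw": 0, "gripper": -0.1}, {"offset": [0, 0, -8], "yaw": 0, "gripper": -0.1}, {"offset": [0, 0, -14], "yaw": 0, "gripper": -0.1}]}}

```text
time: 16.55
position: [0.494, -0.306, 0.1673]
tool_rot: [-0.111, 0.994, 0.001, -0.0]
force: [1.0, -1.5, 0.4]
gripper_width: 0.0469
finger_force: 0.0
```

```bash
python3 - <<'E'
from h import *
s=shot("wrist"); print("placed");tiles(s,(.49,-.3),.08,(.03,.075))
s=shot("top"); tiles(s)
go([.582,-.0443,.17],69.3)
E
```

```text
placed
fin [ 0.4947 -0.3061] z 0.0571 L [ 7.5 44.3] dir 12.4 px [277.5 206.5] 585
offset [-14.08  23.75   0.15] yaw 0.582 | pos [ 0.4967 -0.3069  0.1719] ydir 102.67 q7 1.69 w 0.0472 t 16.65
```

Call:
{"name": "arm_command", "arguments": {"steps": [{"offset": [-14, 23.7, 0], "yaw": 0.58, "gripper": -0.1}, {"offset": [-14, 23.7, 0], "yaw": 0.58, "gripper": -0.1}, {"offset": [-14, 23.7, 0], "yaw": 0.58, "gripper": -0.1}, {"offset": [-14, 23.7, 0], "yaw": 0.58, "gripper": -0.1}, {"offset": [-14, 23.7, 0], "yaw": 0.58, "gripper": -0.1}]}}

```text
time: 17.27
position: [0.5796, -0.0407, 0.1667]
tool_rot: [0.177, 0.984, 0.0, 0.0]
force: [-0.4, -0.6, -0.9]
gripper_width: 0.0468
finger_force: 0.0
```

Call:
{"name": "arm_command", "arguments": {"steps": [{"offset": [0, 0, 2], "yaw": 0, "gripper": -0.1}, {"offset": [0, 0, 3], "yaw": 0, "gripper": -0.1}]}}

```text
time: 17.52
position: [0.5783, -0.0453, 0.1349]
tool_rot: [0.179, 0.984, -0.0, -0.001]
force: [-0.0, -0.7, -0.5]
gripper_width: 0.0469
finger_force: 0.0
```

```bash
python3 - <<'E'
from h import *
s=shot("wrist"); R=tiles(s)
r=min(R,key=lambda r:np.hypot(*(r[0]-[.582,-.044]))); go([*r[0],.05],r[2]+90)
E
```

```text
fin [0.5604 0.0338] z 0.0806 L [ 9.1 43.1] dir 2.1 px [387.8 159.9] 1503
fin [ 0.5834 -0.0441] z 0.0811 L [ 7.7 43.7] dir 159.5 px [283.  234.5] 874
offset [-0.48  0.36  8.4 ] yaw -0.002 | pos [ 0.5779 -0.0457  0.134 ] ydir 69.38 q7 0.68 w 0.0469 t 17.575
```

Call:
{"name": "arm_command", "arguments": {"steps": [{"offset": [-0.45, 0.25, 5], "yaw": 0, "gripper": -0.1}, {"offset": [-0.45, 0.25, 8.4], "yaw": 0, "gripper": -0.1}, {"offset": [-0.45, 0.25, 8.4], "yaw": 0, "gripper": 1}, {"offset": [-0.45, 0.25, 8.4], "yaw": 0, "gripper": 1}, {"offset": [-0.45, 0.25, 8.4], "yaw": 0, "gripper": 1}]}}

```text
time: 18.2
position: [0.5848, -0.0441, 0.0539]
tool_rot: [0.179, 0.984, 0.0, 0.001]
force: [0.2, 0.5, -0.1]
gripper_width: 0.0072
finger_force: 33.0
```

Call:
{"name": "arm_command", "arguments": {"steps": [{"offset": [0, 0, 0], "yaw": 0, "gripper": 1}, {"offset": [0, 0, -4], "yaw": 0, "gripper": 1}, {"offset": [0, 0, -8], "yaw": 0, "gripper": 1}, {"offset": [0, 0, -8], "yaw": 0, "gripper": 1}]}}

```text
time: 18.7
position: [0.5856, -0.0437, 0.1357]
tool_rot: [0.179, 0.984, 0.0, 0.002]
force: [-0.2, 0.4, -1.0]
gripper_width: 0.0075
finger_force: 33.0
```

```bash
python3 - <<'E'
from h import *
go([.4395,-.318,.13],102.4)
E
```

```text
offset [  4.04 -30.82   0.51] yaw -0.576 | pos [ 0.5856 -0.0437  0.1357] ydir 69.42 q7 0.67 w 0.0075 t 18.7
```

Call:
{"name": "arm_command", "arguments": {"steps": [{"offset": [0.8, -6, 0.5], "yaw": -0.18, "gripper": 1}, {"offset": [1.6, -12, 0.5], "yaw": -0.36, "gripper": 1}, {"offset": [2.4, -18, 0.5], "yaw": -0.57, "gripper": 1}, {"offset": [3.2, -24, 0.5], "yaw": -0.57, "gripper": 1}, {"offset": [4, -30, 0.5], "yaw": -0.57, "gripper": 1}]}}

```text
time: 19.32
position: [0.4398, -0.3123, 0.1271]
tool_rot: [-0.105, 0.994, 0.0, -0.0]
force: [0.7, -1.4, -0.9]
gripper_width: 0.0074
finger_force: 33.0
```

Call:
{"name": "arm_command", "arguments": {"steps": [{"offset": [0, 0, 2], "yaw": 0, "gripper": 1}, {"offset": [0, 0, 4], "yaw": 0, "gripper": 1}, {"offset": [0, 0, 4], "yaw": 0, "gripper": 1}]}}

```text
time: 19.7
position: [0.4414, -0.3087, 0.0859]
tool_rot: [-0.107, 0.994, 0.001, -0.001]
force: [-0.6, -0.3, -0.6]
gripper_width: 0.0077
finger_force: 33.0
```

```bash
python3 - <<'E'
from h import *
go([.4408,-.3177,.0299],102.4)
E
```

```text
offset [ 0.24 -0.88  5.6 ] yaw -0.003 | pos [ 0.4414 -0.3087  0.0859] ydir 102.24 q7 1.61 w 0.0077 t 19.7
```

Call:
{"name": "arm_command", "arguments": {"steps": [{"offset": [0.25, -0.85, 3], "yaw": 0, "gripper": 1}, {"offset": [0.25, -0.85, 4.8], "yaw": 0, "gripper": 1}, {"offset": [0.25, -0.85, 5.3], "yaw": 0, "gripper": 1}, {"offset": [0.25, -0.85, 5.3], "yaw": 0, "gripper": 1}]}}

```text
time: 20.2
position: [0.4411, -0.3188, 0.0347]
tool_rot: [-0.106, 0.994, 0.0, 0.0]
force: [0.6, 0.5, 0.5]
gripper_width: 0.0075
finger_force: 33.0
```

```bash
python3 - <<'E'
from h import *
go([.4408,-.3177,.0299],102.4)
E
```

```text
offset [0.   0.11 0.48] yaw -0.004 | pos [ 0.4411 -0.3188  0.0347] ydir 102.15 q7 1.56 w 0.0075 t 20.2
```

Call:
{"name": "arm_command", "arguments": {"steps": [{"offset": [0, 0.1, 0.4], "yaw": 0, "gripper": 1}, {"offset": [0, 0.1, 0.55], "yaw": 0, "gripper": 1}, {"offset": [0, 0.1, 0.55], "yaw": 0, "gripper": 1}]}}

```text
time: 20.58
position: [0.4406, -0.3184, 0.0297]
tool_rot: [-0.105, 0.994, -0.0, 0.0]
force: [-4.2, 2.4, 12.6]
gripper_width: 0.0073
finger_force: 35.0
```

Call:
{"name": "arm_command", "arguments": {"steps": [{"offset": [0, 0, 0], "yaw": 0, "gripper": -0.1}, {"offset": [0, 0, 0], "yaw": 0, "gripper": -0.1}, {"offset": [0, 0, -3], "yaw": 0, "gripper": -0.1}, {"offset": [0, 0, -8], "yaw": 0, "gripper": -0.1}, {"offset": [0, 0, -14], "yaw": 0, "gripper": -0.1}]}}

```text
time: 21.2
position: [0.44, -0.318, 0.1699]
tool_rot: [-0.106, 0.994, 0.001, -0.0]
force: [-0.3, -0.4, 0.1]
gripper_width: 0.047
finger_force: 0.0
```

```bash
python3 - <<'E'
from h import *
s=shot("wrist"); print("placed");tiles(s,(.46,-.31),.1,(.03,.075))
go([.5604,.0338,.14],92)
E
```

```text
placed
fin [ 0.4395 -0.3184] z 0.057 L [ 7.5 43.8] dir 11.9 px [277.5 204. ] 579
fin [ 0.4944 -0.3058] z 0.0569 L [ 7.7 44.3] dir 12.4 px [278.5 266. ] 533
offset [-18.89  31.99   3.67] yaw 0.177 | pos [ 0.4429 -0.3186  0.1772] ydir 102.15 q7 1.74 w 0.0468 t 21.25
```

Call:
{"name": "arm_command", "arguments": {"steps": [{"offset": [-18.9, 32, 0], "yaw": 0.18, "gripper": -0.1}, {"offset": [-18.9, 32, 0], "yaw": 0.18, "gripper": -0.1}, {"offset": [-18.9, 32, 0], "yaw": 0.18, "gripper": -0.1}, {"offset": [-18.9, 32, 0], "yaw": 0.18, "gripper": -0.1}, {"offset": [-18.9, 32, 0], "yaw": 0.18, "gripper": -0.1}]}}

```text
time: 21.88
position: [0.539, -0.0227, 0.169]
tool_rot: [-0.015, 1.0, -0.0, 0.0]
force: [0.0, -0.1, -0.1]
gripper_width: 0.0473
finger_force: 0.0
```

```bash
python3 - <<'E'
from h import *
go([.5604,.0338,.137],92)
E
```

```text
offset [-2.31  5.59  3.2 ] yaw -0.004 | pos [ 0.539  -0.0227  0.169 ] ydir 91.76 q7 0.99 w 0.0473 t 21.875
```

Call:
{"name": "arm_command", "arguments": {"steps": [{"offset": [-2.3, 5.3, 2], "yaw": 0, "gripper": -0.1}, {"offset": [-2.3, 5.3, 3], "yaw": 0, "gripper": -0.1}, {"offset": [-2.3, 5.3, 3], "yaw": 0, "gripper": -0.1}]}}

```text
time: 22.25
position: [0.5594, 0.0291, 0.1382]
tool_rot: [-0.016, 1.0, -0.0, -0.001]
force: [0.7, -1.0, 0.2]
gripper_width: 0.0469
finger_force: 0.0
```

```bash
python3 - <<'E'
from h import *
s=shot("wrist"); R=tiles(s)
r=min(R,key=lambda r:np.hypot(*(r[0]-[.56,.034]))); go([*r[0],.05],r[2]+90)
E
```

```text
fin [0.5606 0.0342] z 0.0811 L [ 7.8 44.4] dir 1.6 px [286.  228.5] 879
offset [-0.11  0.59  8.87] yaw 0.002 | pos [0.5597 0.0283 0.1387] ydir 91.75 q7 0.87 w 0.0475 t 22.3
```

Call:
{"name": "arm_command", "arguments": {"steps": [{"offset": [-0.1, 0.5, 5], "yaw": 0, "gripper": -0.1}, {"offset": [-0.1, 0.5, 8.8], "yaw": 0, "gripper": -0.1}, {"offset": [-0.1, 0.5, 8.8], "yaw": 0, "gripper": 1}, {"offset": [-0.1, 0.5, 8.8], "yaw": 0, "gripper": 1}, {"offset": [-0.1, 0.5, 8.8], "yaw": 0, "gripper": 1}]}}

```text
time: 22.92
position: [0.5617, 0.0338, 0.0527]
tool_rot: [-0.015, 1.0, -0.0, 0.001]
force: [-1.9, -2.0, 10.7]
gripper_width: 0.0073
finger_force: 32.6
```

Call:
{"name": "arm_command", "arguments": {"steps": [{"offset": [0, 0, 0], "yaw": 0, "gripper": 1}, {"offset": [0, 0, -4], "yaw": 0, "gripper": 1}, {"offset": [0, 0, -8], "yaw": 0, "gripper": 1}, {"offset": [0, 0, -8], "yaw": 0, "gripper": 1}]}}

```text
time: 23.42
position: [0.5624, 0.0342, 0.1345]
tool_rot: [-0.015, 1.0, -0.0, 0.003]
force: [0.6, -0.1, -1.2]
gripper_width: 0.0076
finger_force: 31.0
```

```bash
python3 - <<'E'
from h import *
go([.3848,-.3297,.13],102.4)
E
```

```text
offset [ 18.87 -35.83   0.36] yaw -0.186 | pos [0.5624 0.0342 0.1345] ydir 91.75 q7 0.86 w 0.0076 t 23.425
```

Call:
{"name": "arm_command", "arguments": {"steps": [{"offset": [2.5, -5, 0], "yaw": -0.18, "gripper": 1}, {"offset": [5, -10, 0], "yaw": -0.18, "gripper": 1}, {"offset": [7.8, -15, 0], "yaw": -0.18, "gripper": 1}, {"offset": [10.5, -20, 0], "yaw": -0.18, "gripper": 1}, {"offset": [13, -25, 0], "yaw": -0.18, "gripper": 1}]}}

```text
time: 24.05
position: [0.4374, -0.2215, 0.131]
tool_rot: [-0.105, 0.994, -0.0, 0.0]
force: [0.3, -0.8, -1.0]
gripper_width: 0.0074
finger_force: 30.9
```

Call:
{"name": "arm_command", "arguments": {"steps": [{"offset": [2.8, -5, 0], "yaw": 0, "gripper": 1}, {"offset": [5.7, -10.5, 0], "yaw": 0, "gripper": 1}, {"offset": [5.7, -10.5, 0], "yaw": 0, "gripper": 1}, {"offset": [5.7, -10.5, 3], "yaw": 0, "gripper": 1}]}}

```text
time: 24.55
position: [0.4054, -0.3354, 0.1018]
tool_rot: [-0.104, 0.995, -0.001, 0.001]
force: [0.3, -0.3, -0.6]
gripper_width: 0.0076
finger_force: 30.9
```

```bash
python3 - <<'E'
from h import *
go([.3859,-.3295,.0287],102.4)
E
```

```text
offset [1.8 1.  7.3] yaw -0.007 | pos [ 0.4054 -0.3354  0.1018] ydir 101.99 q7 1.69 w 0.0076 t 24.55
```

Call:
{"name": "arm_command", "arguments": {"steps": [{"offset": [1.8, 1, 0], "yaw": 0, "gripper": 1}, {"offset": [1.8, 1, 1.5], "yaw": 0, "gripper": 1}, {"offset": [1.8, 1, 1.5], "yaw": 0, "gripper": 1}]}}

```text
time: 24.92
position: [0.3853, -0.328, 0.0852]
tool_rot: [-0.106, 0.994, 0.0, -0.0]
force: [0.4, -0.7, -1.0]
gripper_width: 0.0076
finger_force: 30.9
```

```bash
python3 - <<'E'
from h import *
go([.3859,-.3295,.0287],102.4)
E
```

```text
offset [-0.03 -0.16  5.65] yaw -0.005 | pos [ 0.3853 -0.328   0.0852] ydir 102.12 q7 1.67 w 0.0076 t 24.925
```

Call:
{"name": "arm_command", "arguments": {"steps": [{"offset": [-0.05, -0.1, 3], "yaw": 0, "gripper": 1}, {"offset": [-0.05, -0.1, 4.8], "yaw": 0, "gripper": 1}, {"offset": [-0.05, -0.1, 5.2], "yaw": 0, "gripper": 1}, {"offset": [-0.05, -0.1, 5.5], "yaw": 0, "gripper": 1}, {"offset": [-0.05, -0.1, 5.6], "yaw": 0, "gripper": 1}]}}

```text
time: 25.55
position: [0.3862, -0.3294, 0.0303]
tool_rot: [-0.105, 0.994, -0.0, 0.0]
force: [-0.5, -0.9, -0.8]
gripper_width: 0.0071
finger_force: 30.9
```

Call:
{"name": "arm_command", "arguments": {"steps": [{"offset": [0, 0, 0.2], "yaw": 0, "gripper": 1}, {"offset": [0, 0, 0.2], "yaw": 0, "gripper": 1}]}}

```text
time: 25.8
position: [0.3861, -0.3295, 0.0287]
tool_rot: [-0.105, 0.994, -0.001, 0.0]
force: [-3.5, 1.4, 14.2]
gripper_width: 0.0073
finger_force: 33.3
```

Call:
{"name": "arm_command", "arguments": {"steps": [{"offset": [0, 0, 0], "yaw": 0, "gripper": -0.1}, {"offset": [0, 0, 0], "yaw": 0, "gripper": -0.1}, {"offset": [0, 0, -5], "yaw": 0, "gripper": -0.1}, {"offset": [0, 0, -11], "yaw": 0, "gripper": -0.1}, {"offset": [-6, 6, -17], "yaw": 0, "gripper": -0.1}]}}

```text
time: 26.42
position: [0.4128, -0.2887, 0.176]
tool_rot: [-0.102, 0.995, -0.001, 0.0]
force: [1.9, -0.3, 0.2]
gripper_width: 0.0469
finger_force: 0.0
```

```bash
python3 - <<'E'
from h import *
s=shot("wrist"); print("placed");tiles(s,(.44,-.318),.12,(.03,.075)); save(s,"pics/w5.png")
go([.50,.2,.25],57.4)
E
```

```text
placed
fin [ 0.3854 -0.3292] z 0.0569 L [ 8.4 43.7] dir 12.2 px [237.  162.4] 733
fin [ 0.4395 -0.3181] z 0.0568 L [ 8.2 44.4] dir 12.0 px [238.5 225.5] 706
fin [ 0.4946 -0.3059] z 0.0564 L [ 8.2 44.7] dir 12.5 px [241.5 284. ] 608
offset [-18.2   45.28  -6.99] yaw 0.783 | pos [ 0.4187 -0.2813  0.1803] ydir 102.25 q7 1.69 w 0.0468 t 26.475
```

View pics/w5.png

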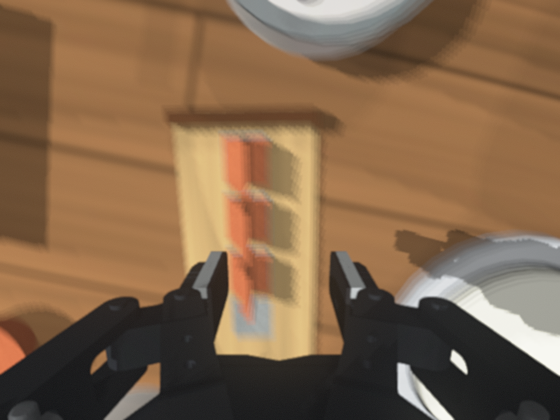

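All three tiles stand in a row from the batten at (237,162), (238,225) and (241,284), on marks 0 to 2, with the fourth mark free. Next is the lid.

Call:
{"name": "arm_command", "arguments": {"steps": [{"offset": [-6, 15, -7], "yaw": 0.78, "gripper": -0.2}, {"offset": [-18.2, 45, -14], "yaw": 0.78, "gripper": -0.2}, {"offset": [-18.2, 45, -14], "yaw": 0.78, "gripper": -0.2}, {"offset": [-18.2, 45, -14], "yaw": 0.78, "gripper": -0.2}, {"offset": [-18.2, 45, -14], "yaw": 0.78, "gripper": -0.2}]}}

```text
time: 27.1
position: [0.4646, 0.0068, 0.2636]
tool_rot: [0.282, 0.959, -0.0, 0.0]
force: [2.1, -0.3, -0.2]
gripper_width: 0.0511
finger_force: 0.0
```

```bash
python3 - <<'E'
from h import *
s=shot("wrist"); tiles(s)
C=cloud(s); h,sa,v=hsvm(s); m=(C[...,2]>.027)&(C[...,2]<.038)&(np.hypot(C[...,0]-.5335,C[...,1]+.011)<.13)
c=max(cv2.findContours(m.astype(np.uint8),0,1)[0],key=cv2.contourArea); P=plane(s,c[:,0,:],.032); print("platform",np.array(cv2.minEnclosingCircle((P[:,:2]*1000).astype(np.float32)),dtype=object),m.sum(),np.median(C[m][:,2]))
go([.493,.339,.25],57.4)
E
```

```text
platform [(530.6072387695312, -11.08350944519043) 103.73837280273438] 20441 0.031097028123015014
offset [15.05 28.78  1.71] yaw 0.004 | pos [0.466  0.0153 0.2661] ydir 57.64 q7 0.51 w 0.0511 t 27.15
```

Call:
{"name": "arm_command", "arguments": {"steps": [{"offset": [15, 28.8, 0], "yaw": 0, "gripper": -0.2}, {"offset": [15, 28.8, 0], "yaw": 0, "gripper": -0.2}, {"offset": [15, 28.8, 0], "yaw": 0, "gripper": -0.2}, {"offset": [15, 28.8, 0], "yaw": 0, "gripper": -0.2}, {"offset": [15, 28.8, 0], "yaw": 0, "gripper": -0.2}]}}

```text
time: 27.78
position: [0.4923, 0.3182, 0.2626]
tool_rot: [0.281, 0.96, -0.0, 0.0]
force: [0.9, -1.1, 0.1]
gripper_width: 0.051
finger_force: 0.0
```

Call:
{"name": "arm_command", "arguments": {"steps": [{"offset": [0, 0, 2], "yaw": 0, "gripper": -0.2}, {"offset": [0, 0, 3], "yaw": 0, "gripper": -0.2}, {"offset": [0, 0, 3], "yaw": 0, "gripper": -0.2}], "force": 70}}

```text
time: 28.15
position: [0.4926, 0.3148, 0.2323]
tool_rot: [0.281, 0.96, -0.001, -0.0]
force: [0.1, 0.8, -0.1]
gripper_width: 0.0512
finger_force: 0.0
```

```bash
python3 - <<'E'
from h import *
s=shot("wrist"); lid_parts(s,-.015,(.493,.339))
go([.4935,.339,.1016],57.4)
E
```

```text
tap [0.5333 0.4007 0.1257] [ 9.1 39.1] 145.0 658
handle [0.4944 0.3389 0.13  ] [19.5 42.4] 148.0 1381
offset [ 1.23  2.06 13.15] yaw -0.001 | pos [0.4928 0.3151 0.2331] ydir 57.32 q7 -0.11 w 0.0511 t 28.2
```

Call:
{"name": "arm_command", "arguments": {"steps": [{"offset": [1.25, 2.1, 4], "yaw": 0, "gripper": -0.2}, {"offset": [1.25, 2.1, 7], "yaw": 0, "gripper": -0.2}, {"offset": [1.25, 2.1, 7], "yaw": 0, "gripper": -0.2}]}}

```text
time: 28.58
position: [0.493, 0.3395, 0.1622]
tool_rot: [0.281, 0.96, -0.001, -0.001]
force: [0.8, -0.2, 0.2]
gripper_width: 0.0512
finger_force: 0.0
```

```bash
python3 - <<'E'
from h import *
go([.4937,.339,.1015],57.4)
E
```

```text
offset [-0.09  0.01  6.07] yaw -0.001 | pos [0.493  0.3395 0.1622] ydir 57.36 q7 -0.2 w 0.0512 t 28.575
```

Call:
{"name": "arm_command", "arguments": {"steps": [{"offset": [-0.05, 0, 4], "yaw": 0, "gripper": -0.2}, {"offset": [-0.05, 0, 6], "yaw": 0, "gripper": -0.2}, {"offset": [-0.05, 0, 6], "yaw": 0, "gripper": 1}, {"offset": [-0.05, 0, 6], "yaw": 0, "gripper": 1}, {"offset": [-0.05, 0, 6], "yaw": 0, "gripper": 1}]}}

```text
time: 29.2
position: [0.494, 0.3409, 0.1046]
tool_rot: [0.281, 0.96, 0.001, 0.001]
force: [-2.2, -2.2, 9.3]
gripper_width: 0.0189
finger_force: 70.3
```

Call:
{"name": "arm_command", "arguments": {"steps": [{"offset": [0, 0, 0], "yaw": 0, "gripper": 1}, {"offset": [0, 0, -4], "yaw": 0, "gripper": 1}, {"offset": [0, 0, -8], "yaw": 0, "gripper": 1}, {"offset": [0, 0, -8], "yaw": 0, "gripper": 1}]}}

```text
time: 29.7
position: [0.4945, 0.3414, 0.1862]
tool_rot: [0.281, 0.96, 0.002, 0.002]
force: [0.6, -0.1, -6.6]
gripper_width: 0.0187
finger_force: 70.3
```

```bash
python3 - <<'E'
from h import *
go([.5335,-.011,.18],57.4)
E
```

```text
offset [-22.28 -27.59   0.54] yaw -0.0 | pos [0.4945 0.3414 0.1862] ydir 57.39 q7 -0.18 w 0.0187 t 29.7
```

Call:
{"name": "arm_command", "arguments": {"steps": [{"offset": [-2, -2.5, 0], "yaw": 0, "gripper": 1}, {"offset": [-5, -6, 0], "yaw": 0, "gripper": 1}, {"offset": [-8, -10, 0], "yaw": 0, "gripper": 1}, {"offset": [-11, -13.7, 0], "yaw": 0, "gripper": 1}, {"offset": [-14, -17.4, 0], "yaw": 0, "gripper": 1}]}}

```text
time: 30.32
position: [0.5174, 0.1166, 0.1823]
tool_rot: [0.281, 0.96, -0.0, -0.0]
force: [0.6, 0.2, -5.4]
gripper_width: 0.0188
finger_force: 70.3
```

Call:
{"name": "arm_command", "arguments": {"steps": [{"offset": [-3, -3.7, 0], "yaw": 0, "gripper": 1}, {"offset": [-6, -7.4, 0], "yaw": 0, "gripper": 1}, {"offset": [-8, -9.9, 0], "yaw": 0, "gripper": 1}, {"offset": [-8.2, -10.1, 0], "yaw": 0, "gripper": 1}, {"offset": [-8.2, -10.1, 0], "yaw": 0, "gripper": 1}]}}

```text
time: 30.95
position: [0.5321, -0.0104, 0.1826]
tool_rot: [0.281, 0.96, 0.0, -0.0]
force: [0.3, 0.2, -5.8]
gripper_width: 0.0193
finger_force: 70.3
```

```bash
python3 - <<'E'
from h import *
go([.532,-.0105,.1196],57.4)
E
```

```text
offset [-0.   -0.01  6.3 ] yaw 0.0 | pos [ 0.5321 -0.0104  0.1826] ydir 57.41 q7 0.42 w 0.0193 t 30.95
```

Call:
{"name": "arm_command", "arguments": {"steps": [{"offset": [0, 0, 2.5], "yaw": 0, "gripper": 1}, {"offset": [0, 0, 4.3], "yaw": 0, "gripper": 1}, {"offset": [0, 0, 4.8], "yaw": 0, "gripper": 1}, {"offset": [0, 0, 5.2], "yaw": 0, "gripper": 1}]}}

```text
time: 31.45
position: [0.5326, -0.0102, 0.131]
tool_rot: [0.28, 0.96, 0.0, 0.0]
force: [0.3, 0.3, -5.2]
gripper_width: 0.0189
finger_force: 70.3
```

Call:
{"name": "arm_command", "arguments": {"steps": [{"offset": [0, 0, 0.4], "yaw": 0, "gripper": 1}, {"offset": [0, 0, 0.8], "yaw": 0, "gripper": 1}, {"offset": [0, 0, 1], "yaw": 0, "gripper": 1}]}}

```text
time: 31.82
position: [0.5324, -0.0108, 0.1209]
tool_rot: [0.281, 0.96, 0.0, 0.0]
force: [-0.3, 0.3, -6.8]
gripper_width: 0.0189
finger_force: 70.3
```

No contact at rim heights below the platform top, so the lid is round the platform. One more small step down.

Call:
{"name": "arm_command", "arguments": {"steps": [{"offset": [0, 0, 0.15], "yaw": 0, "gripper": 1}, {"offset": [0, 0, 0.2], "yaw": 0, "gripper": 1}]}}

```text
time: 32.08
position: [0.5325, -0.0108, 0.1195]
tool_rot: [0.281, 0.96, -0.0, 0.0]
force: [-7.6, -1.4, 15.3]
gripper_width: 0.0187
finger_force: 73.2
```

Seated at 0.1195 m, against a predicted 0.1196 m. I'll release and rise.

Call:
{"name": "arm_command", "arguments": {"steps": [{"offset": [0, 0, -0.1], "yaw": 0, "gripper": -0.2}, {"offset": [0, 0, -0.1], "yaw": 0, "gripper": -0.2}, {"offset": [0, 0, -5], "yaw": 0, "gripper": -0.2}, {"offset": [0, 0, -11], "yaw": 0, "gripper": -0.2}, {"offset": [4, 3, -15], "yaw": 0, "gripper": 0}]}}

```text
time: 32.7
position: [0.5163, 0.0334, 0.2702]
tool_rot: [0.283, 0.959, 0.0, 0.001]
force: [0.3, 1.0, 0.1]
gripper_width: 0.0426
finger_force: 0.0
```

Call:
{"name": "arm_command", "arguments": {"steps": [{"offset": [0, 3, 0], "yaw": 0, "gripper": 0}, {"offset": [0, 3, 0], "yaw": 0, "gripper": 0}, {"offset": [0, 3, 0], "yaw": 0, "gripper": 0}], "force": 30}}

```text
time: 33.08
position: [0.5313, 0.0598, 0.2678]
tool_rot: [0.281, 0.96, -0.0, -0.0]
force: [0.8, -1.6, 0.1]
gripper_width: 0.0427
finger_force: 0.0
```

```bash
python3 - <<'E'
from h import *
s=shot("wrist"); lid_parts(s,0,(.535,-.01)); save(s,"pics/w6.png")
go([.572,.0505,.18],57)
E
```

```text
tap [0.5729 0.0509 0.1409] [ 8.9 38.7] 143.6 408
handle [ 0.5291 -0.0079  0.145 ] [18.6 31.5] 147.5 613
offset [-3.92  1.44  8.77] yaw 0.007 | pos [0.5313 0.0596 0.2677] ydir 57.38 q7 0.38 w 0.0426 t 33.125
```

View pics/w6.png

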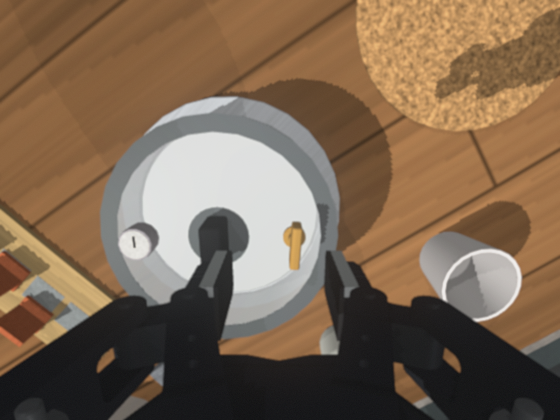

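The lid looks level and home: tap top 0.141 m, handle top 0.145 m, both as at the start. The tap bar is at (296,248).

Call:
{"name": "arm_command", "arguments": {"steps": [{"offset": [-4, 1.5, 5], "yaw": 0.05, "gripper": 0}, {"offset": [-4, 1.5, 8.7], "yaw": 0.05, "gripper": 0}, {"offset": [-4, 1.5, 10], "yaw": 0.05, "gripper": 0}, {"offset": [-4, 1.5, 10], "yaw": 0.05, "gripper": 0}]}}

```text
time: 33.62
position: [0.5729, 0.0512, 0.1683]
tool_rot: [0.304, 0.953, -0.0, -0.0]
force: [0.8, 0.2, 0.9]
gripper_width: 0.0426
finger_force: 0.0
```

```bash
python3 - <<'E'
from h import *
go([.5727,.0509,.119],54.3)
E
```

```text
offset [-0.   -0.04  4.93] yaw 0.004 | pos [0.5729 0.0512 0.1683] ydir 54.55 q7 0.26 w 0.0426 t 33.625
```

Call:
{"name": "arm_command", "arguments": {"steps": [{"offset": [0, 0, 3], "yaw": 0, "gripper": 0}, {"offset": [0, 0, 4.9], "yaw": 0, "gripper": 0}, {"offset": [0, 0, 4.9], "yaw": 0, "gripper": 1}, {"offset": [0, 0, 4.9], "yaw": 0, "gripper": 1}, {"offset": [0, 0, 4.9], "yaw": 0, "gripper": 1}]}}

```text
time: 34.25
position: [0.5736, 0.0512, 0.1202]
tool_rot: [0.305, 0.952, 0.0, 0.001]
force: [-3.4, -1.7, 7.4]
gripper_width: 0.0085
finger_force: 36.3
```

Call:
{"name": "arm_command", "arguments": {"steps": [{"offset": [0, 0, 0], "yaw": 0, "gripper": 1}, {"offset": [0, 0, 0], "yaw": 0.15, "gripper": 1}, {"offset": [0, 0, 0], "yaw": 0.3, "gripper": 1}, {"offset": [0, 0, 0], "yaw": 0.45, "gripper": 1}, {"offset": [0, 0, 0], "yaw": 0.6, "gripper": 1}]}}

```text
time: 34.88
position: [0.5743, 0.0518, 0.1202]
tool_rot: [0.574, 0.819, 0.001, 0.001]
force: [2.9, 2.0, -0.5]
gripper_width: 0.0083
finger_force: 35.0
```

Call:
{"name": "arm_command", "arguments": {"steps": [{"offset": [0, 0, 0], "yaw": 0.15, "gripper": 1}, {"offset": [0, 0, 0], "yaw": 0.3, "gripper": 1}, {"offset": [0, 0, 0], "yaw": 0.45, "gripper": 1}, {"offset": [0, 0, 0], "yaw": 0.6, "gripper": 1}, {"offset": [0, 0, 0], "yaw": 0.75, "gripper": 1}]}}

```text
time: 35.5
position: [0.5746, 0.0517, 0.1202]
tool_rot: [0.834, 0.551, 0.002, 0.001]
force: [2.9, 0.1, -0.2]
gripper_width: 0.0081
finger_force: 35.0
```

```bash
python3 - <<'E'
from h import *
go([.5727,.0509,.119],-32.5)
print(sensors.read_state()["wrist_torque"])
E
```

```text
offset [-0.15 -0.14  0.12] yaw 0.164 | pos [0.5746 0.0517 0.1202] ydir -23.08 q7 -0.93 w 0.0081 t 35.5
[-0.05491336 -0.79484267  0.03723763]
```

Call:
{"name": "arm_command", "arguments": {"steps": [{"offset": [-0.1, -0.05, 0], "yaw": 0.1, "gripper": 1}, {"offset": [-0.1, -0.05, 0], "yaw": 0.17, "gripper": 1}, {"offset": [-0.1, -0.05, 0], "yaw": 0.17, "gripper": 1}, {"offset": [-0.1, -0.05, 0], "yaw": 0.17, "gripper": -0.1}, {"offset": [-0.1, -0.05, 0], "yaw": 0.17, "gripper": -0.1}]}}

```text
time: 36.12
position: [0.572, 0.0504, 0.1189]
tool_rot: [0.877, 0.481, -0.0, -0.0]
force: [-0.2, -0.2, -0.5]
gripper_width: 0.0439
finger_force: 0.0
```

Call:
{"name": "arm_command", "arguments": {"steps": [{"offset": [0, 0, 0], "yaw": 0, "gripper": -0.1}, {"offset": [0, 0, -5], "yaw": 0, "gripper": -0.1}, {"offset": [0, 0, -11], "yaw": 0, "gripper": -0.1}, {"offset": [-3, 0, -18], "yaw": 0, "gripper": -0.1}, {"offset": [-3, 0, -19], "yaw": 0, "gripper": -0.1}]}}

```text
time: 36.75
position: [0.5564, 0.0242, 0.3122]
tool_rot: [0.877, 0.48, 0.001, 0.001]
force: [-0.3, 0.5, -0.8]
gripper_width: 0.0471
finger_force: 0.0
```

Call:
{"name": "arm_command", "arguments": {"steps": [{"offset": [0, 0, 0], "yaw": 0, "gripper": -0.1}, {"offset": [0, 0, 0], "yaw": 0, "gripper": -0.1}]}}

```text
time: 37.0
position: [0.5559, 0.0253, 0.3081]
tool_rot: [0.877, 0.481, -0.001, -0.0]
force: [0.4, -0.1, -1.5]
gripper_width: 0.047
finger_force: 0.0
```

```bash
python3 - <<'E'
from h import *
s=shot("wrist"); lid_parts(s,0,(.535,-.01)); save(s,"pics/w7.png")
for z,hi,lo in((.02,.023,.013),(.106,.112,.1)):
    C=cloud(s); m=(C[...,2]>lo)&(C[...,2]<hi)&(np.hypot(C[...,0]-.533,C[...,1]+.011)<.15)
    c=np.vstack(cv2.findContours(m.astype(np.uint8),0,1)[0])[:,0,:]; P=plane(s,c,z)[:,:2]; print(z,cv2.minEnclosingCircle((P*1000).astype(np.float32)))
t=shot("top"); tiles(t,(.44,-.318),.12,(.03,.075)) ; lid_parts(t,0,(.535,-.01))
go([.5,0,.4])
E
```

```text
tap [0.572  0.0503 0.1411] [ 8.5 37.5] 57.3 355
handle [ 0.5377 -0.0046  0.1426] [ 2.  39.6] 148.1 130
0.02 ((555.8607177734375, 26.25450897216797), 126.4218521118164)
0.106 ((532.98388671875, -12.95560073852539), 117.02037811279297)
fin [ 0.5082 -0.3369] z 0.055 L [10.6 42.2] dir 9.4 px [394.6 221.1] 74
fin [ 0.4425 -0.3179] z 0.056 L [10.7 41.5] dir 13.0 px [388.8 243.4] 70
fin [ 0.3881 -0.3284] z 0.0563 L [ 9.3 41.5] dir 12.2 px [393.4 262.1] 74Traceback (most recent call last):
  File "<stdin>", line 6, in <module>
  File "h.py", line 56, in lid_parts
    t=top_of(s,(h>8)&(h<30)&(sa>110)&ok,.134+dz,.16+dz); b=top_of(s,(v<60)&ok,.138+dz,.16+dz)
  File "h.py", line 48, in top_of
    n,l,st,_=cv2.connectedComponentsWithStats(k.astype(np.uint8)); i=1+np.argmax(st[1:,4]); k=l==i
                                                                       ~~~~~~~~~^^^^^^^^^^
    return _wrapfunc(a, 'argmax', axis=axis, out=out, **kwds)
    return bound(*args, **kwds)
ValueError: attempt to get argmax of an empty sequence
```

View pics/w7.png

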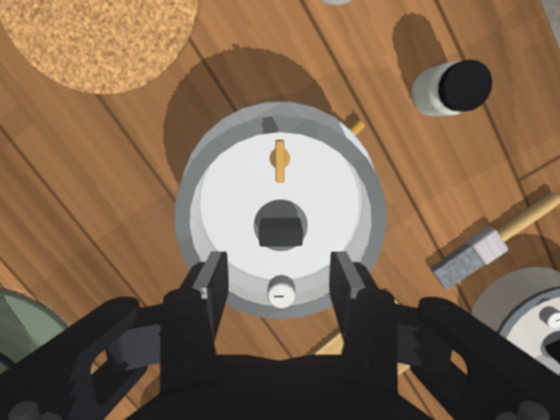

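The lid is home and the tap at (280,160) is shut, but the tile on mark 2 has been knocked to about (0.506,-0.337). I'll put it back.

```bash
python3 - <<'E'
from h import *
go([.49,-.33,.2],-80)
E
```

```text
offset [-33.51  13.57  10.79] yaw 0.829 | pos [0.5559 0.0255 0.3078] ydir -32.52 q7 -0.9 w 0.0471 t 37.1
```

Call:
{"name": "arm_command", "arguments": {"steps": [{"offset": [-33.5, 13.6, 0], "yaw": 0.83, "gripper": -0.1}, {"offset": [-33.5, 13.6, 0], "yaw": 0.83, "gripper": -0.1}, {"offset": [-33.5, 13.6, 0], "yaw": 0.83, "gripper": -0.1}, {"offset": [-33.5, 13.6, 5], "yaw": 0.83, "gripper": -0.1}, {"offset": [-33.5, 13.6, 10], "yaw": 0.83, "gripper": -0.1}]}}

```text
time: 37.72
position: [0.502, -0.2702, 0.2546]
tool_rot: [0.996, 0.084, 0.001, 0.001]
force: [1.9, -0.4, -0.6]
gripper_width: 0.0467
finger_force: 0.0
```

```bash
python3 - <<'E'
from h import *
go([.50,-.335,.18],-80)
E
```

```text
offset [-1.29  6.35  7.47] yaw -0.007 | pos [ 0.502  -0.2702  0.2546] ydir -80.38 q7 -1.12 w 0.0467 t 37.725
```

Call:
{"name": "arm_command", "arguments": {"steps": [{"offset": [-1, 6, 4], "yaw": 0, "gripper": -0.1}, {"offset": [-1, 6, 7], "yaw": 0, "gripper": -0.1}, {"offset": [-1, 6, 7], "yaw": 0, "gripper": -0.1}, {"offset": [-1, 6, 7], "yaw": 0, "gripper": -0.1}]}}

```text
time: 38.22
position: [0.5034, -0.3278, 0.186]
tool_rot: [0.996, 0.087, 0.0, -0.0]
force: [0.5, 0.4, 0.7]
gripper_width: 0.0472
finger_force: 0.0
```

```bash
python3 - <<'E'
from h import *
s=shot("wrist"); save(s,"pics/w8.png"); R=tiles(s,(.46,-.32),.13,(.03,.075))
r=max(R,key=lambda r:r[0][0]); go([*r[0],.1],r[2]+90); go([*r[0],.028],r[2]+90)
E
```

```text
fin [ 0.5063 -0.3375] z 0.0571 L [ 8.  44.3] dir 12.4 px [290.4 197.5] 545
fin [ 0.413  -0.3236] z 0.0569 L [  8.4 100.8] dir 11.5 px [257.8 287.7] 1103
offset [0.09 0.98 8.65] yaw -0.042 | pos [ 0.5036 -0.328   0.1865] ydir -80.02 q7 -1.04 w 0.0471 t 38.275
offset [ 0.08  0.98 15.85] yaw -0.042 | pos [ 0.5036 -0.328   0.1865] ydir -80.02 q7 -1.04 w 0.0471 t 38.275
```

View pics/w8.png

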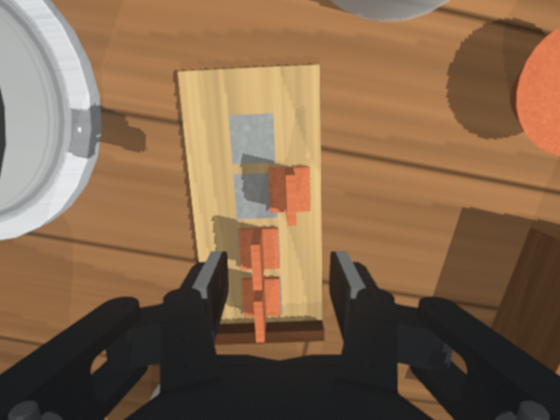

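The knocked tile stands upright on the board at (290,190), beside mark 2. I'll grasp it.

Call:
{"name": "arm_command", "arguments": {"steps": [{"offset": [0.1, 1, 4], "yaw": -0.04, "gripper": -0.1}, {"offset": [0.1, 1, 8.6], "yaw": -0.04, "gripper": -0.1}, {"offset": [0.1, 1, 8.6], "yaw": -0.04, "gripper": -0.1}]}}

```text
time: 38.65
position: [0.5048, -0.3371, 0.0981]
tool_rot: [0.994, 0.107, -0.001, -0.001]
force: [0.4, -0.8, 0.7]
gripper_width: 0.047
finger_force: 0.0
```

```bash
python3 - <<'E'
from h import *
go([.5063,-.3375,.0285],102.4)
E
```

```text
offset [0.16 0.09 6.96] yaw -0.003 | pos [ 0.5048 -0.3371  0.0981] ydir -77.75 q7 -1.02 w 0.047 t 38.65
```

Call:
{"name": "arm_command", "arguments": {"steps": [{"offset": [0.1, 0.05, 4], "yaw": 0, "gripper": -0.1}, {"offset": [0.1, 0.05, 6.9], "yaw": 0, "gripper": -0.1}, {"offset": [0.1, 0.05, 6.9], "yaw": 0, "gripper": 1}, {"offset": [0.1, 0.05, 6.9], "yaw": 0, "gripper": 1}, {"offset": [0.1, 0.05, 6.9], "yaw": 0, "gripper": 1}]}}

```text
time: 39.28
position: [0.5075, -0.3392, 0.0322]
tool_rot: [0.994, 0.106, 0.001, 0.001]
force: [-2.2, 1.8, 15.8]
gripper_width: 0.0071
finger_force: 35.7
```

Call:
{"name": "arm_command", "arguments": {"steps": [{"offset": [0, 0, 0], "yaw": 0, "gripper": 1}, {"offset": [0, 0, -1.5], "yaw": 0, "gripper": 1}, {"offset": [0, 0, -1.5], "yaw": 0, "gripper": 1}]}}

```text
time: 39.65
position: [0.5073, -0.3393, 0.047]
tool_rot: [0.994, 0.106, 0.001, 0.001]
force: [-0.4, 0.1, -1.3]
gripper_width: 0.0074
finger_force: 33.2
```

```bash
python3 - <<'E'
from h import *
go([.4947,-.3059,.03],102.4)
E
```

```text
offset [-0.53 -3.53  1.7 ] yaw -0.004 | pos [ 0.5073 -0.3393  0.047 ] ydir -77.82 q7 -1.04 w 0.0074 t 39.65
```

Call:
{"name": "arm_command", "arguments": {"steps": [{"offset": [-0.4, -2, 0], "yaw": 0, "gripper": 1}, {"offset": [-0.4, -3.5, 0], "yaw": 0, "gripper": 1}, {"offset": [-0.4, -3.5, 0], "yaw": 0, "gripper": 1}, {"offset": [-0.4, -3.5, 1], "yaw": 0, "gripper": 1}, {"offset": [-0.4, -3.5, 1.2], "yaw": 0, "gripper": 1}]}}

```text
time: 40.28
position: [0.4948, -0.3057, 0.0322]
tool_rot: [0.994, 0.106, -0.001, -0.0]
force: [-7.9, 3.9, 30.4]
gripper_width: 0.007
finger_force: 37.9
```

```bash
python3 - <<'E'
from h import *
go([.4955,-.306,.0315],102.4)
E
```

```text
offset [0.07 0.05 0.07] yaw -0.004 | pos [ 0.4948 -0.3057  0.0322] ydir -77.84 q7 -1.09 w 0.007 t 40.275
```

Contact with the board at 30 N, so it is down. I'll back off 1 mm, release and rise.

Call:
{"name": "arm_command", "arguments": {"steps": [{"offset": [0, 0, -0.15], "yaw": 0, "gripper": 1}, {"offset": [0, 0, -0.15], "yaw": 0, "gripper": -0.1}, {"offset": [0, 0, -0.15], "yaw": 0, "gripper": -0.1}, {"offset": [0, 0, -6], "yaw": 0, "gripper": -0.1}, {"offset": [0, 0, -12], "yaw": 0, "gripper": -0.1}]}}

```text
time: 40.9
position: [0.4947, -0.3051, 0.1541]
tool_rot: [0.994, 0.106, -0.001, -0.0]
force: [-0.1, -0.7, 0.3]
gripper_width: 0.0469
finger_force: 0.0
```

Call:
{"name": "arm_command", "arguments": {"steps": [{"offset": [-6, 0, -6], "yaw": 0, "gripper": -0.1}, {"offset": [-8, 0, -8], "yaw": 0, "gripper": -0.1}, {"offset": [-8, 0, -8], "yaw": 0, "gripper": -0.1}, {"offset": [-8, 0, -8], "yaw": 0, "gripper": -0.1}]}}

```text
time: 41.4
position: [0.4172, -0.3221, 0.2329]
tool_rot: [0.994, 0.106, 0.0, -0.0]
force: [-1.1, -0.4, -0.3]
gripper_width: 0.0474
finger_force: 0.0
```

```bash
python3 - <<'E'
from h import *
s=shot("wrist"); R=tiles(s,(.46,-.32),.13,(.03,.075)); save(s,"pics/w9.png"); s=shot("scene"); save(s,"pics/s2.png"); print(sensors.read_state()["position"])
lid_parts(s,0,(.535,-.01))
E
```

```text
fin [ 0.4938 -0.3057] z 0.0573 L [ 7.5 42.8] dir 12.3 px [279. 107.] 439
fin [ 0.4403 -0.3183] z 0.0572 L [ 7.9 44.2] dir 12.2 px [280.  165.5] 408
fin [ 0.3857 -0.3297] z 0.0571 L [ 7.3 44.5] dir 12.2 px [279.5 218.5] 381
[ 0.41736999 -0.32160193  0.23211804]
tap [0.5753 0.0494 0.1418] [ 6.6 35.8] 58.1 39
handle [ 0.5378 -0.0119  0.1449] [17.7 40.7] 149.5 110
```

View pics/s2.png

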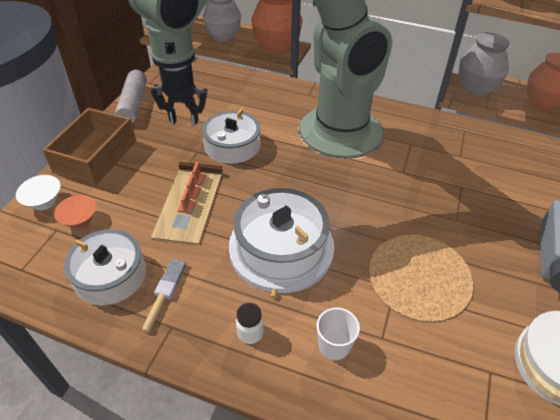

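The scene view shows the tiles in a row on the board at (190,190), the lid home at (283,235) with its tap radial, and the bystanders where they were. I'll hand in.

```bash
python3 -c "
from rig import env
print(env.hand_in())"
```

```text
the job is handed in; nothing more can be done
None
```

I handed in the job: the three tiles found stand on marks 0–2, the lid is back home with its tap shut, and the bystanders look unmoved; the tile knocked off mark 2 was put back, and no verdict came back.

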